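# Unlock and open the bench centrifuge, fit its rotor

### The arm

A 6-joint arm with a two-finger parallel gripper is mounted at the origin on the work surface. World frame = base frame: x ahead of the robot, y to its left, z up, the work surface at z = 0. Lengths are in m, angles in degrees, forces in N, time in s.
With the tool pointing down it reaches from about 0.4 to 0.825 m from the base axis. Payload 7 kg.
Tool frame: the origin (TCP) lies at the very end of the fingers, on their centre line; the grasp point (between the pads) lies 19 mm behind it (grasp_offset is the x of the grasp point in the tool frame, in m); x points along the fingers, y is the direction in which the jaws open and shut, and the axes are right-handed (so a half turn about x gives the same grasp; the last joint's range is limited). The gripper opens to 88 mm and grips with 3 to 60 N. Pads are 19 mm wide; open, the fingers measure 130 mm over their backs; the gripper's body (78 mm by 193 mm) begins 47 mm behind the grasp point.
Start: joints at [-50.93, 20.546, 0.682, 0, -70.136, -16.507], TCP at [0.259, -0.623, 0.227] pointing down, gripper open.
Joint ranges: [-176.03, 176.03], [-82.01, 121.73], [-58.28, 71.71], [-173.87, 95.51], [-174.79, -0.11], [-173.66, 173.66]. Speed limits (degrees/s): [136.94, 136.94, 172.46, 180, 180, 180].

### API

Orientations are given as [roll, pitch, yaw] about the fixed x, y, z axes, in that order (R = Rz(yaw) Ry(pitch) Rx(roll)).
In Python, from plant import get_obs, snapshot, close_job, grasp_offset gives the robot as it stands.
- The arm moves only by the tool carry_out, never from a script. Its argument "series" is a list that holds one entry, the list of rows, each a list of 6 numbers: the shift along the tool's x, y, z in mm, then the turn, a rotation vector about the tool's x, y, z in degrees. A call has 1 to 10 rows; each row is the pose to reach, as a shift and turn from the pose commanded when the call began, along the tool's axes at that moment; what a row does not reach only later rows make up. A row lasts 1/8 s, in which the tool goes at most 62.5 mm and 10.7 degrees, less where a joint would pass 70% of its speed; a pose out of reach is approached as far as the arm can. A call with a gripper value outside its range is refused whole. "hand" is the gripper's target within -1 to 1 (shut at 1, half-way at 0, fully open at -1), set as the call begins (left out, the last holds). The fingers move at their own pace and stop on an object; the grip force is fixed at half the most. Time passes only in rows, so rows that repeat a pose let the fingers close. It gives the time, the measured TCP pose, the force and the opening at its end, in the units of the state.
- get_obs(): the state, without advancing time (a new reading comes with each control period).
- snapshot(name): name is "scene" or "side" or "wrist"; returns a dict with "color" (400x640x3 uint8, red, green, blue), "fx", "fy", "cx", "cy" (pixels), "dist_coeffs" ([k1, k2, p1, p2, k3] as OpenCV has them; the pictures are not rectified), "eye" and "attitude" of the camera in the world. Camera axes: x right, y down, z forward; pixel columns grow to the right and rows downward; lengths in m; the calibration is good to about 2 mm. A picture is of the moment at which its call begins. There is no depth.
- close_job(): hands the job in, once; it reports no verdict.
The state is a dict: "clock": time; "joint_pos": joint angles; "qvel": joint speeds; "tau": joint torques, N m; "tool_pos": TCP position; "orientation": TCP orientation; "force": force on the tool from outside, world axes, zero at the start; "moment": the same for the moment, N m; "opening": finger opening in m.
Only numpy, scipy, OpenCV 4.12 (cv2) and the standard library are available. Lean on these libraries where they do the work, as an engineer would, in place of code of your own. Each camera call takes 0.05 s, during which the arm holds its last target.

### The job

Open the bench centrifuge and fit its rotor: slide the spring-loaded guard with the yellow rib aside and, keeping it there, press the red button under it all the way in until the lid springs open; then set the rotor upright on the spindle, turn it until it drops over the drive pin, fully home on the collar, and let go. Use a light hand on the machine, feeling for the button's stop rather than forcing it, and do not disturb the canister, the carton or the forceps jar.

Things in the scene. Friction and masses are not known exactly. Their poses are not given: they have to be found in the camera images.
- centrifuge: Ivory and teal bench centrifuge, fixed; 230 mm deep (x), 190 wide (y), 144 high with its clear lid. Origin: centre of its underside, on the bench; x to its rear (hinge side), y to its left as the robot sees it, z up. Flat deck 95 mm high from x -53 to +115 mm, with a round chamber 136 mm across about x 33, y 0. In front of the deck the control panel slopes down at 28 degrees.
- panel_middle (a point): Middle of the sloped panel's face, right under the red button. Axes (shared by the guard points): x up the slope, y to the machine's left, z straight out of the panel, leaning 28 degrees from vertical towards the front. The face runs 35 mm up and down the slope from here. Two black rails 23 mm high, 48 mm apart inside, run along y from -35 to +77 mm, above and below guard and button.
- guard_plate (a point): Middle of the outer face of the guard's clear plate, 21 mm above the panel, 46 mm up the slope, 52 along y, 3 thick; its -y edge carries the yellow rib. Closed, it covers the red release button, 34 mm up the slope by 40 along y, in the middle of the panel. The button's face stands 9 to 16 mm out of the panel (set inside, differs from machine to machine, not measured).
- guard_rib (a point): Middle of the pushing face (towards -y) of the guard's yellow rib: 40 mm long up the slope, 8 thick, 21 to 35 mm above the panel; this point is at 28. Closed it is at y = -28 mm from the button's middle, fully open at +16. Shut fingers at its -y side, tips 19 to 26 mm above the panel, push it in +y and end up over the bared button. Axes as panel_middle.
- lid (a joint): Angle of the clear lid about its hinge on the deck's rear edge, rad: 0 shut and latched, 1.85 fully open. The red button goes 8 mm straight into the panel (1 N at first, 2.5 N at its stop, then springs back); its last millimetre frees the catch. Keep it in for half a second: a spring swings the lid up and back within about 2 s and keeps it open.
- guard (a joint): Slide of the guard along the panel's +y, m: 0 covering the button, 0.044 at its stop. Return spring 1 N closed, 2 N open: let go, it at once slides shut over the button, so it must be kept aside while the button is pressed.
- lid_front (a point): Middle of the front wall of the clear lid, half-way up. The lid is 163 mm long from its hinge (machine x +115, z 96 mm) to here, 176 mm wide and 48 mm high over the deck; this end swings up and to the rear.
- rotor_centre (a point): Centre of the loose aluminium rotor (0.22 to 0.37 kg), half-way up its 62 mm, on its axis; z up the axis. Disc 108 mm across up to 28 mm; above it a round blue hub 30 mm across, 28 to 62 mm up, to grip by, at any yaw. From below, a bore 15 mm across and 40 deep; in the foot 8 drive teeth 8 mm high, one every 45 degrees. Starts upright on the bench.
- spindle_seat (a point): Centre of the top face of the collar round the spindle in the chamber, 64 mm above the bench. Fully home, the rotor's foot rests on it (rotor_centre 31 mm above this point). A brass pin, 5 mm thick and 44 long, crosses the spindle just above the collar at an angle that is not measured; if teeth land on it the rotor stops 5 mm high: turn it, at most 35 degrees, until it drops. z up.
- spindle_tip (a point): Tip of the upright steel spindle, 34 mm above spindle_seat, 3 mm above the deck. The spindle is 12 mm across, its last 9 mm tapered to 4 mm; a brake keeps it from turning easily. z up.
- canister: Bystander: lidded stainless canister 95 mm across, 93 mm high, loose. Origin: centre of the underside.
- carton: Bystander: white carton with a purple band, 125 x 80 x 85 mm, loose. Origin: centre of the underside.
- forceps_jar: Bystander: steel forceps jar, foot 90 mm across, body about 60 mm, 140 mm high, forceps standing out to 218 mm, loose. Origin: centre of the underside.
Mind the look-alikes: they are no part of the job. Leave any pink look-alike of the part that bears rotor_centre alone.

How it is judged:
By the outcome, as a careful person would: the job done as asked, in the order asked, and still so for the second after the job is handed in, with the robot touching nothing.
It also fails if it takes over 58 s, if anything falls off the work surface, if the arm or the gripper's body presses on something with over 40 N, if the wrist force passes 120 N, or if a joint passes its speed limit or range.

## Working session

There is one attempt and no reset: what is moved stays moved. The work goes in short steps, Python scripts to look and compute and a tool call to move; the robot and the scene stay as the last step left them, time stands still between calls to the robot, and variables do not carry over. Pictures are saved under pics/ and viewed, and the job is handed in when it is done.

Besides the shell and the picture viewer there is one more tool, called by a JSON object that holds its "api" and its "payload", one argument or row to a line. carry_out: Moves the arm, as the interface text tells. Its arguments: {"type":"object","properties":{"series":{"type":"array","items":{"type":"array","items":{"type":"array","items":{"type":"number"}}}},"hand":{"type":"number"}},"required":["series"]}

```bash
mkdir -p pics; ls; python3 - <<'E'
from plant import *
import cv2,numpy as np
print(get_obs(),grasp_offset)
for n in ["scene","side","wrist"]:
    s=snapshot(n); cv2.imwrite(f"pics/{n}0.png",s["color"][:,:,::-1]); print(n,{k:v for k,v in s.items() if k!="color"})
E
```

```text
pics
{'clock': 0.0, 'joint_pos': array([-5.09309536e+01,  2.05890706e+01,  6.32680287e-01, -1.88376011e-02,
       -7.01352434e+01, -1.65077987e+01]), 'qvel': array([ 0.0156806 ,  0.01993536,  0.05440711,  0.06815759, -0.00755218,
        0.09694731]), 'tau': array([-8.32329042e-04, -5.82718527e+01,  2.93058944e+01,  6.99724227e+00,
        6.99079319e-03, -8.41330666e-05]), 'tool_pos': array([ 0.25876435, -0.62289623,  0.2256451 ]), 'orientation': array([ 95.57138266,  89.90667032, 118.12621524]), 'force': array([ 0.66414386, -0.18987137, -0.50398413]), 'moment': array([ 0.00225271,  0.00334617, -0.03907282]), 'opening': 0.08735981903455318} -0.0188
scene {'fx': 379.3474478435827, 'fy': 379.3474478435827, 'cx': 319.66919102236204, 'cy': 196.6112850119368, 'dist_coeffs': array([0.00271863, 0.        , 0.        , 0.        , 0.        ]), 'eye': array([1.18111996, 0.12281624, 0.70164035]), 'attitude': array([-132.33014524,    0.95745282,  100.7699268 ])}
side {'fx': 425.1139348645259, 'fy': 425.1139348645259, 'cx': 322.8652815728174, 'cy': 199.86300189714038, 'dist_coeffs': array([-0.08272208,  0.        ,  0.        ,  0.        ,  0.        ]), 'eye': array([0.09792569, 0.94457858, 0.67082087]), 'attitude': array([-118.98510068,   -1.38163848, -154.6266071 ])}
wrist {'fx': 284.38701698820876, 'fy': 284.38701698820876, 'cx': 319.4095867339112, 'cy': 198.62432793130097, 'dist_coeffs': array([-0.01540298,  0.        ,  0.        ,  0.        ,  0.        ]), 'eye': array([ 0.19355298, -0.64838361,  0.38425378]), 'attitude': array([ 1.65067406e+02, -1.52467747e-01,  1.12599446e+02])}
```

View pics/scene0.png

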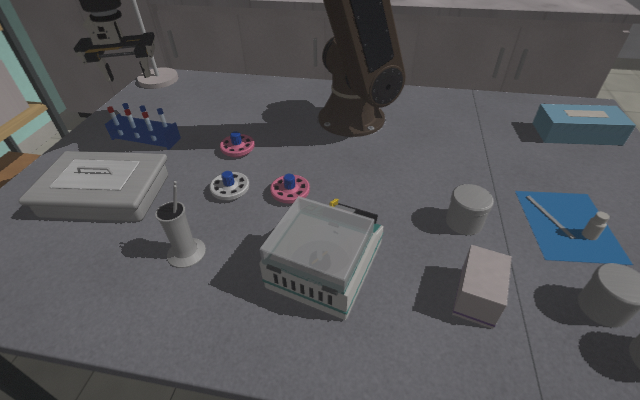

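View pics/side0.png

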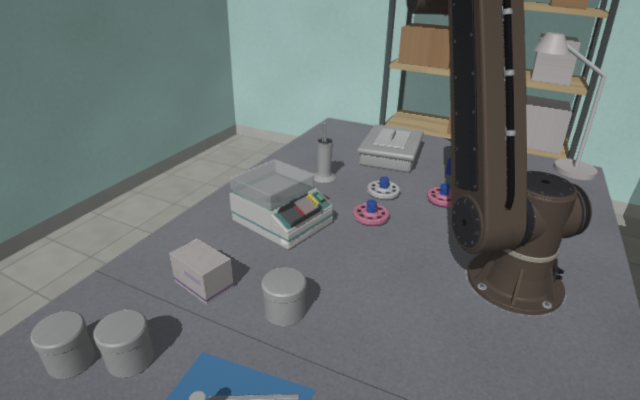

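View pics/wrist0.png

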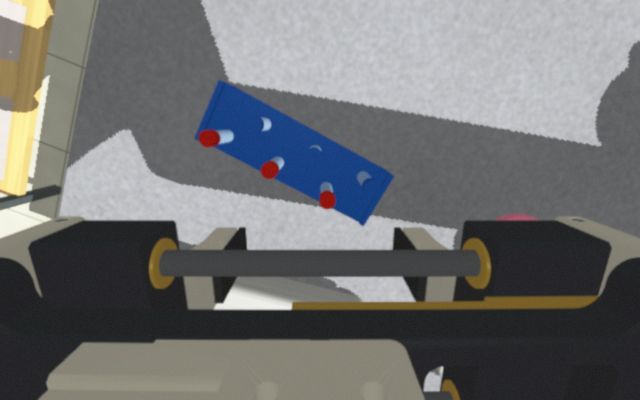

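The aluminium rotor with a white/grey disc is at scene (229,186), side (384,189). The look-alikes are pink: scene (290,188) and (237,145), side (371,212) and (443,195). Next I'll take crops.

```bash
cat > h.py <<'E'
from plant import *
import cv2,numpy as np
from scipy.spatial.transform import Rotation as R
def cam(s):
    K=np.array([[s["fx"],0,s["cx"]],[0,s["fy"],s["cy"]],[0,0,1]]);return K,s["dist_coeffs"],R.from_euler("xyz",s["attitude"],degrees=True).as_matrix(),s["eye"]
def ray(s,p):
    K,d,M,e=cam(s); q=cv2.undistortPoints(np.array([[p]],float),K,d)[0,0]
    v=M@np.array([q[0],q[1],1]);return e,v/np.linalg.norm(v)
def onz(s,p,z):
    e,v=ray(s,p);return e+v*(z-e[2])/v[2]
def tri(s1,p1,s2,p2):
    a,u=ray(s1,p1);b,v=ray(s2,p2)
    t=np.linalg.lstsq(np.stack([u,-v],1),b-a,rcond=None)[0]
    x,y=a+u*t[0],b+v*t[1];return (x+y)/2,np.linalg.norm(x-y)
def proj(s,P):
    K,d,M,e=cam(s);P=np.atleast_2d(P)
    return cv2.projectPoints((P-e)@M,np.zeros(3),np.zeros(3),K,d)[0][:,0]
def crop(s,x0,y0,x1,y1,k,name):
    cv2.imwrite("pics/"+name,cv2.resize(s["color"][y0:y1,x0:x1,::-1],None,fx=k,fy=k,interpolation=cv2.INTER_CUBIC))
E
python3 - <<'E'
from h import *
import pickle
sc=snapshot("scene");si=snapshot("side");pickle.dump((sc,si),open("s0.pkl","wb"))
crop(sc,200,160,400,310,4,"c1.png");crop(si,215,150,415,250,4,"c2.png")
for n,s,b in(("sc",sc,(200,160,260,210)),("si",si,(360,170,405,205))):
    c=s["color"].astype(int);m=(c[...,2]>c[...,0]+50);m2=np.zeros_like(m);x0,y0,x1,y1=b;m2[y0:y1,x0:x1]=m[y0:y1,x0:x1]
    ys,xs=np.nonzero(m2);print(n,xs.mean(),ys.mean(),xs.min(),xs.max(),ys.min(),ys.max(),len(xs))
E
```

```text
sc 228.26605504587155 176.8348623853211 222 233 171 185 109
si 379.7164179104478 188.3507462686567 367 388 177 204 134
```

View pics/c1.png

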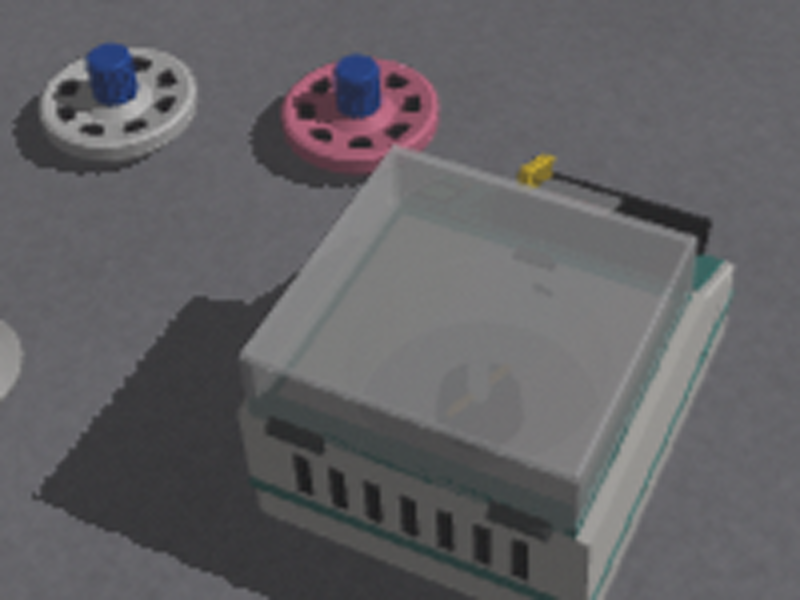

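View pics/c2.png

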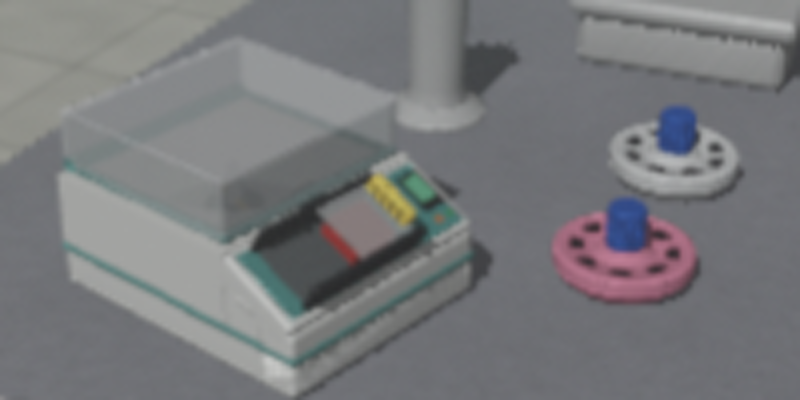

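The crops confirm the choice: the grey-white disc at c1 (112,100) is the target and the pink one at (358,115) is a look-alike. The yellow rib, red button and clear lid are all visible. I'll measure the machine from the lid's top corners.

```bash
python3 - <<'E'
from h import *
import pickle
sc,si=pickle.load(open("s0.pkl","rb"))
C1=lambda p:(p[0]/4+200-.375,p[1]/4+160-.375);C2=lambda p:(p[0]/4+215-.375,p[1]/4+150-.375)
# order FR(-y front), FL, RL(+y rear), RR
a=[C1(p) for p in[(398,148),(697,238),(578,483),(243,355)]]
b=[C2(p) for p in[(398,97),(222,185),(63,112),(240,38)]]
body=np.array([[-48,-88],[-48,88],[115,88],[115,-88]])/1e3
for n,s,pp in(("sc",sc,a),("si",si,b)):
    Q=np.array([onz(s,p,.144) for p in pp])[:,:2]
    M,_=cv2.estimateAffinePartial2D(body,Q);
    print(n,Q.round(4).tolist(),"yaw",np.degrees(np.arctan2(M[1,0],M[0,0])),"scale",np.hypot(M[0,0],M[1,0]),"org",M[:,2],"res",np.abs(body@M[:,:2].T+M[:,2]-Q).max())
Q=[];
for p,q in zip(a,b):
    X,e=tri(sc,p,si,q);Q.append(X);print(X.round(4),e)
# base corners on bench
print("front-left base corner z0 side",onz(si,C2((297,395)),0),"front-right",onz(si,C2((470,290)),0), "rear-left",onz(si,C2((70,280)),0))
# hub top centre
print("hub",tri(sc,C1((110,52)),si,C2((679,114))),onz(sc,C1((110,52)),.062),onz(si,C2((679,114)),.062))
# yellow rib ends top in side
print("rib", [tri(sc,C1((537,168)),si,C2((390,198)))])
E
```

```text
Traceback (most recent call last):
cv2.error: OpenCV(4.12.0) /io/opencv/modules/calib3d/src/ptsetreg.cpp:1108: error: (-215:Assertion failed) count >= 0 && to.checkVector(2) == count in function 'estimateAffinePartial2D'
```

```bash
cat > m0.py <<'E'
from h import *
import pickle
sc,si=pickle.load(open("s0.pkl","rb"))
C1=lambda p:(p[0]/4+200-.375,p[1]/4+160-.375);C2=lambda p:(p[0]/4+215-.375,p[1]/4+150-.375)
a=[C1(p) for p in[(398,148),(697,238),(578,483),(243,355)]]
b=[C2(p) for p in[(398,97),(222,185),(63,112),(240,38)]]
body=np.array([[-48,-88],[-48,88],[115,88],[115,-88]])/1e3
for n,s,pp in(("sc",sc,a),("si",si,b)):
    Q=np.ascontiguousarray(np.array([onz(s,p,.144) for p in pp])[:,:2])
    M,_=cv2.estimateAffinePartial2D(body,Q,ransacReprojThreshold=.1);
    print(n,Q.round(4).tolist(),"yaw",np.degrees(np.arctan2(M[1,0],M[0,0])),"scale",np.hypot(M[0,0],M[1,0]),"org",M[:,2],"res",np.abs(body@M[:,:2].T+M[:,2]-Q).max())
for p,q in zip(a,b):
    X,e=tri(sc,p,si,q);print(X.round(4),e)
print("front-left base corner z0 side",onz(si,C2((297,395)),0),"front-right",onz(si,C2((470,290)),0), "rear-left",onz(si,C2((70,280)),0))
print("hub",tri(sc,C1((110,52)),si,C2((679,114))),onz(sc,C1((110,52)),.062),onz(si,C2((679,114)),.062))
print("rib", [tri(sc,C1((537,168)),si,C2((390,198)))])
E
python3 m0.py
```

```text
sc [[0.589, -0.045], [0.6298, 0.1212], [0.7886, 0.0823], [0.7443, -0.0848]] yaw -14.185784725876625 scale 0.9845967314191884 org [0.65592692 0.02652059] res 0.0016197552199582743
si [[0.5823, -0.0478], [0.6241, 0.1243], [0.7788, 0.0847], [0.7365, -0.0847]] yaw -13.861720796301725 scale 0.9885778334883424 org [0.64826893 0.02704245] res 0.0017936503950897395
[ 0.5839 -0.0475  0.1419] 0.004732205507382684
[0.6267 0.1209 0.1414] 0.0009027908860552632
[0.7841 0.0807 0.1399] 0.003707429661803344
[ 0.7399 -0.0876  0.1408] 0.00382700563798582
front-left base corner z0 side [0.56782353 0.12991518 0.        ] front-right [ 0.51928224 -0.04602358  0.        ] rear-left [0.79006218 0.08009702 0.        ]
hub (array([ 0.44017655, -0.28434429,  0.06143715]), np.float64(0.00014510578204321903)) [ 0.4407343  -0.28405782  0.062     ] [ 0.4398577  -0.28306033  0.062     ]
rib [(array([0.55111474, 0.02610563, 0.10532136]), np.float64(7.645445103515052e-05))]
```

```bash
cat >> h.py <<'E'
def Rt(o): return R.from_euler("xyz",o["orientation"],degrees=True).as_matrix()
def mach(yaw,org):
    c,s=np.cos(np.radians(yaw)),np.sin(np.radians(yaw)); return np.array([[c,-s,0],[s,c,0],[0,0,1]]),np.array([org[0],org[1],0])
T28=np.radians(28)
PAN=np.array([-.084,0,.0786])
RP=np.array([[np.cos(T28),0,-np.sin(T28)],[0,1,0],[np.sin(T28),0,np.cos(T28)]])
def delta(p,Rd,o=None):
    o=o or get_obs();M=Rt(o)
    return (M.T@(p-o["tool_pos"])*1000).round(1),np.degrees(R.from_matrix(M.T@Rd).as_rotvec()).round(2)
E
python3 - <<'E'
from h import *
o=get_obs();M=Rt(o);w=snapshot("wrist");K,d,C,e=cam(w)
print(M.round(3));print("cam in tool",(M.T@(e-o["tool_pos"])).round(4));print((M.T@C).round(3))
import pickle;sc,si=pickle.load(open("s0.pkl","rb"))
print("jar foot",onz(sc,(186,253),0),onz(si,(324,178),0))
print("canister top",onz(sc,(470,199),.093),"carton top",onz(sc,(487,266),.085))
E
```

```text
[[-0.    -0.384  0.923]
 [ 0.001  0.923  0.384]
 [-1.     0.001 -0.   ]]
cam in tool [-0.1585  0.0018 -0.07  ]
[[-0.001 -0.258  0.966]
 [ 1.     0.     0.001]
 [-0.001  0.966  0.258]]
jar foot [ 0.67586674 -0.30893432  0.        ] [ 0.66820164 -0.30513207  0.        ]
canister top [0.4752104  0.33672968 0.093     ] carton top [0.66322232 0.35304684 0.085     ]
```

```bash
python3 - <<'E'
from h import *
Rm,t=mach(-14,(.653,.022))
Rd=Rm@RP@np.array([[0,0,1],[0,1,0],[-1,0,0]])  # x=-n,y=y,z=+upslope
P=t+Rm@(PAN+RP@np.array([0,-.03,.11]))
print(P,np.linalg.det(Rd));print(delta(P,Rd))
E
```

```text
[0.51412961 0.02570587 0.17572424] 1.0
(array([ 50.7, 501.3, 484.7]), array([ 35.81, -27.05,  -8.96]))
```

{"api": "carry_out", "payload": {
  "hand": 1,
  "series": [
    [[0,40,40,3,-2,-1],[0,90,90,6,-4,-1],[0,140,135,10,-7,-2],[0,185,180,13,-10,-3],[0,230,225,16,-12,-4],[0,275,270,20,-15,-5],[10,320,310,24,-18,-6],[20,365,355,28,-21,-7],[35,410,400,32,-24,-8],[50,455,445,36,-27,-9]]
  ]
}}

```text
clock: 1.55
tool_pos: [0.4577, -0.1462, 0.2053]
orientation: [-3.8, 64.5, -15.3]
force: [0.8, -1.1, 0.2]
opening: 0.0006
```

{"api": "carry_out", "payload": {
  "series": [
    [[0,20,20,0,0,0],[0,46,40,0,0,0],[0,46,40,0,0,0]]
  ]
}}

```text
clock: 1.92
tool_pos: [0.5039, -0.1086, 0.2216]
orientation: [-4.0, 64.5, -15.4]
force: [-0.7, -0.8, 0.0]
opening: 0.0002
```

```bash
python3 - <<'E'
from h import *
import pickle
o=get_obs();print(o["clock"],o["tool_pos"],o["joint_pos"],o["opening"])
print(Rt(o).round(3))
w=snapshot("wrist");pickle.dump(w,open("w1.pkl","wb"));cv2.imwrite("pics/w1.png",w["color"][:,:,::-1])
E
```

```text
1.925 [ 0.50389917 -0.10861098  0.22161481] [  18.24023975   -9.9080851   -49.53192873   27.02250433  -31.60576163
 -140.39820402] 0.0002281696690645228
[[ 0.415  0.203  0.887]
 [-0.114  0.979 -0.171]
 [-0.903 -0.03   0.429]]
```

View pics/w1.png

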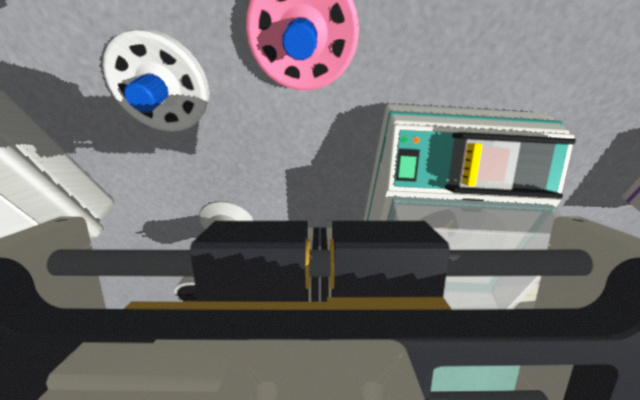

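```bash
python3 - <<'E'
from h import *
Rm,t=mach(-14,(.653,.022))
Rd=Rm@RP@np.array([[0,0,1],[0,1,0],[-1,0,0]])
P=t+Rm@(PAN+RP@np.array([0,-.06,.11]))
print(P);print(delta(P,Rd))
E
```

```text
[ 0.50687196 -0.003403    0.17572424]
(array([ 30.3, 106. , -33.7]), array([ 2.77, -2.62,  0.57]))
```

{"api": "carry_out", "payload": {
  "series": [
    [[5,30,-6,0.5,-0.5,0],[10,60,-15,1.5,-1.5,0.3],[20,85,-25,2.8,-2.6,0.6],[30,106,-34,2.8,-2.6,0.6],[30,106,-34,2.8,-2.6,0.6],[30,106,-34,2.8,-2.6,0.6]]
  ]
}}

```text
clock: 2.72
tool_pos: [0.5114, -0.0045, 0.1859]
orientation: [-0.0, 63.0, -14.2]
force: [1.2, -0.5, -0.5]
opening: 0.0004
```

```bash
python3 - <<'E'
from h import *
import pickle
o=get_obs();print(o["clock"],o["tool_pos"],o["joint_pos"])
print(Rt(o).round(3))
w=snapshot("wrist");pickle.dump(w,open("w2.pkl","wb"));cv2.imwrite("pics/w2.png",w["color"][:,:,::-1])
crop(w,250,60,520,240,3,"w2c.png")
E
```

```text
2.725 [ 0.51140825 -0.00449843  0.18585946] [  29.11295206   -7.5816381   -58.26902314   45.21966079  -26.00312897
 -172.12250248]
[[ 0.44   0.244  0.864]
 [-0.111  0.97  -0.217]
 [-0.891 -0.     0.454]]
```

View pics/w2.png

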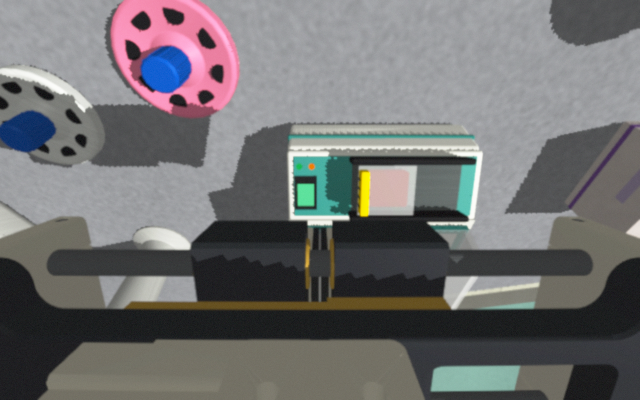

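View pics/w2c.png

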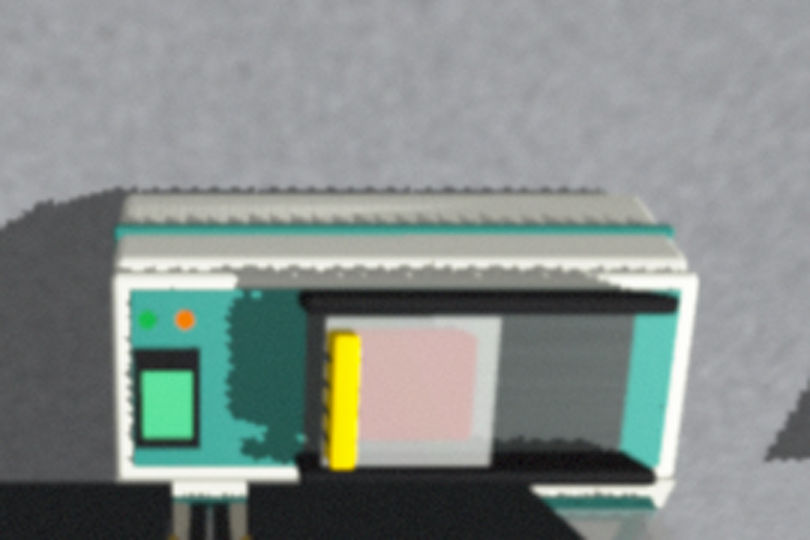

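```bash
cat > fk.py <<'E'
from h import *
D=[([-50.931,20.589,.633,-.02,-70.135,-16.508],[.25876,-.6229,.22565],[-.0,.001,-1]),
([18.240,-9.908,-49.532,27.0225,-31.606,-140.398],[.5039,-.10861,.22161],[.415,-.114,-.903]),
([29.113,-7.582,-58.269,45.22,-26.003,-172.12],[.51141,-.0045,.18586],[.440,-.111,-.891])]
A=[];b=[]
for q,p,x in D:
    q=np.radians(q);p=np.array(p);x=np.array(x);c,s=np.cos(q[0]),np.sin(q[0]);er=np.array([c,s,0]);et=np.array([-s,c,0]);P=q[1]-q[2]
    A.append([1,0,np.sin(q[1]),np.cos(P),np.sin(P),er@x]);b.append(er@p)
    A.append([0,1,np.cos(q[1]),-np.sin(P),np.cos(P),x[2]]);b.append(p[2])
    A.append([0,0,0,0,0,et@x]);b.append(et@p)
A=np.array(A);b=np.array(b)
X,res,rk,sv=np.linalg.lstsq(A,b,rcond=None)
if __name__=="__main__": print(X,rk,sv,(A@X-b).round(4))
E
python3 fk.py
```

```text
[-0.07648299  0.1261447   1.00894165  0.32465056  0.18693045  0.91371401] 6 [3.38014077 2.45208993 0.61417291 0.35598658 0.23121569 0.0702909 ] [-1.000e-04 -3.800e-03  1.923e-01  2.100e-03  1.030e-02  4.330e-02
 -2.000e-03 -6.500e-03 -3.150e-02]
```

```bash
cat > fk.py <<'E'
from h import *
D=[([-50.931,20.589,.633,-.02,-70.135,-16.508],[.25876,-.6229,.22565],[-.0,.001,-1]),
([18.240,-9.908,-49.532,27.0225,-31.606,-140.398],[.5039,-.10861,.22161],[.415,-.114,-.903]),
([29.113,-7.582,-58.269,45.22,-26.003,-172.12],[.51141,-.0045,.18586],[.440,-.111,-.891])]
def fit(dl,off):
    A=[];b=[]
    for q,p,x in D:
        q=np.radians(q);p=np.array(p);x=np.array(x);c,s=np.cos(q[0]+dl),np.sin(q[0]+dl);er=np.array([c,s,0]);et=np.array([-s,c,0]);P=q[1]-q[2]
        A.append([1,0,np.sin(q[1]),np.cos(P),np.sin(P),er@x,0]);b.append(er@p)
        A.append([0,1,np.cos(q[1]),-np.sin(P),np.cos(P),x[2],0]);b.append(p[2])
        A.append([0,0,0,0,0,et@x,1]);b.append(et@p)
    A=np.array(A);b=np.array(b)
    if not off:A=A[:,:6]
    X=np.linalg.lstsq(A,b,rcond=None)[0]
    return X,A@X-b
if __name__=="__main__":
    np.set_printoptions(precision=4,suppress=True)
    for off in(0,1):
        for dl in(0,-16.5): print(dl,off,*fit(np.radians(dl),off))
E
python3 fk.py
```

```text
0 0 [-0.0765  0.1261  1.0089  0.3247  0.1869  0.9137] [-0.0001 -0.0038  0.1923  0.0021  0.0103  0.0433 -0.002  -0.0065 -0.0315]
-16.5 0 [0.0696 0.1764 0.8111 0.3117 0.0802 0.6801] [-0.     -0.001   0.0004  0.0006  0.0027  0.0378 -0.0005 -0.0017 -0.0229]
0 1 [ 0.2842 -0.0557  0.5296  0.1619  0.071   0.2236 -0.1942] [ 0.0001  0.0023 -0.0024 -0.0013 -0.0061  0.0134  0.0012  0.0039 -0.011 ]
-16.5 1 [ 0.1124  0.1498  0.7563  0.2886  0.0745  0.6041 -0.0134] [-0.     -0.0004 -0.0131  0.0002  0.0011  0.034  -0.0002 -0.0007 -0.0209]
```

```bash
python3 - <<'E'
from h import *
import pickle
w=pickle.load(open("w2.pkl","rb"))
c=lambda p:((p[0]+.5)/3-.5+250,(p[1]+.5)/3-.5+60)
L=onz(w,c((115,274)),.062);Rr=onz(w,c((697,274)),.062);U=onz(w,c((120,480)),.095)
print(L,Rr,U,np.linalg.norm(L-Rr),np.linalg.norm(U-L))
d=Rr-L;yaw=np.degrees(np.arctan2(-d[0],d[1]));print("yaw",yaw)
for y in(yaw,-14):
    Rm,_=mach(y,(0,0));
    for P,b in((L,(-.115,-.095)),(Rr,(-.115,.095)),(U,(-.053,-.095))): print(y,(P-Rm@np.array([*b,0]))[:2])
# project expected features with a pose and compare
Rm,t=mach(-14,(.653,.022))
def pp(x,y,z): return (proj(w,t+Rm@(PAN+RP@(np.array([x,y,z])/1e3)))[0]-[250,60])*3+1
for n,q in dict(ribtopL=(0,-28,35),ribtopR=(0,-20,35),railA0=(-24,-35,23),railA1=(-24,77,23),railB0=(24,-35,23),platefar=(0,24,21),btnL=(0,-20,12),btnR=(0,20,12)).items(): print(n,pp(*q).round(0))
E
```

```text
[ 0.51702223 -0.03580033  0.062     ] [0.56238919 0.14570636 0.062     ] [ 0.57574662 -0.05061326  0.095     ] 0.18709046326759182 0.06897083465550011
yaw -14.033357644745518
-14.033357644745518 [0.65162627 0.02847839]
-14.033357644745518 [0.65092074 0.02565569]
-14.033357644745518 [0.65020106 0.02869964]
-14 [0.65158882 0.02855674]
-14 [0.65099062 0.02570725]
-14 [0.65015487 0.02874297]
ribtopL [315. 413.]
ribtopR [342. 413.]
railA0 [289. 326.]
railA1 [661. 326.]
railB0 [286. 479.]
platefar [478. 402.]
btnL [331. 396.]
btnR [457. 396.]
```

```bash
python3 - <<'E'
from h import *
import pickle
w=pickle.load(open("w2.pkl","rb"));crop(w,240,210,400,320,5,"w2f.png")
Rm,t=mach(-14,(.651,.0272))
a=np.radians(15)
Rd=Rm@np.stack([[np.sin(a),0,-np.cos(a)],[0,1,0],[np.cos(a),0,np.sin(a)]],1)
P=t+Rm@(PAN+RP@np.array([0,-.065,.08]))
print(P);print(delta(P,Rd))
E
```

```text
[ 0.51732814 -0.00646175  0.14923581]
(array([ 35.5,  -0.5, -11.3]), array([-0.13, 12.01,  0.05]))
```

View pics/w2f.png

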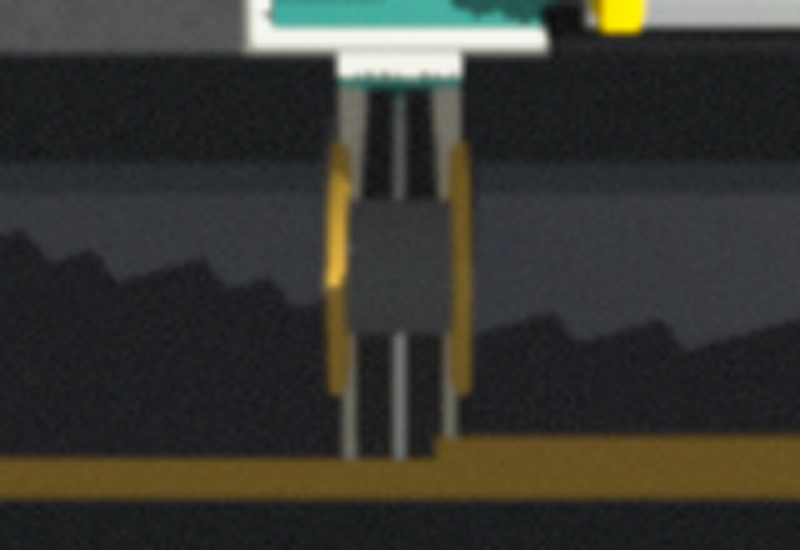

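{"api": "carry_out", "payload": {
  "series": [
    [[5,0,-5,0,4,0],[10,0,-8,0,8,0],[20,0,-11,0,12,0],[35,0,-11,0,12,0],[35,0,-11,0,12,0],[35,0,-11,0,12,0]]
  ]
}}

```text
clock: 3.52
tool_pos: [0.5175, -0.0057, 0.1502]
orientation: [-0.0, 75.0, -14.2]
force: [0.8, 0.6, 2.0]
opening: 0.0002
```

```bash
cat >> h.py <<'E'
RM,TM=mach(-14,(.651,.0272))
def panel(p): return RP.T@(RM.T@(np.asarray(p)-TM)-PAN)*1e3
def lean(a):
    a=np.radians(a);return RM@np.stack([[np.sin(a),0,-np.cos(a)],[0,1,0],[np.cos(a),0,np.sin(a)]],1)
def st():
    o=get_obs();print("t",o["clock"],"tcp",o["tool_pos"].round(4),"panel",panel(o["tool_pos"]).round(1),"F",o["force"].round(2),"Fpanel",(RP.T@RM.T@o["force"]).round(2),"q",o["joint_pos"].round(1),"op",round(o["opening"],4));return o
E
python3 - <<'E'
from h import *
o=st()
P=TM+RM@(PAN+RP@np.array([0,-.065,.024]))
print(delta(P,lean(15)))
s=snapshot("side");crop(s,225,120,385,240,5,"s3.png");w=snapshot("wrist");crop(w,200,100,520,300,2.5,"w3.png")
E
```

```text
t 3.525 tcp [ 0.5175 -0.0057  0.1502] panel [  0.4 -64.2  80.8] F [0.81 0.58 2.04] Fpanel [1.53 0.76 1.49] q [  28.1    1.1  -43.6   17.5  -35.3 -145.7] op 0.0002
(array([55.5, -0.7, 12.4]), array([-0.12,  0.02,  0.04]))
```

View pics/s3.png

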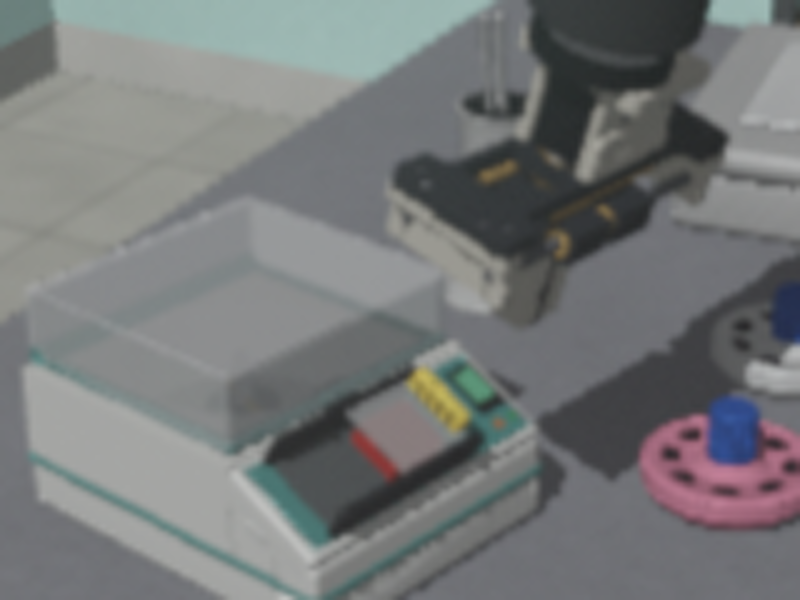

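View pics/w3.png

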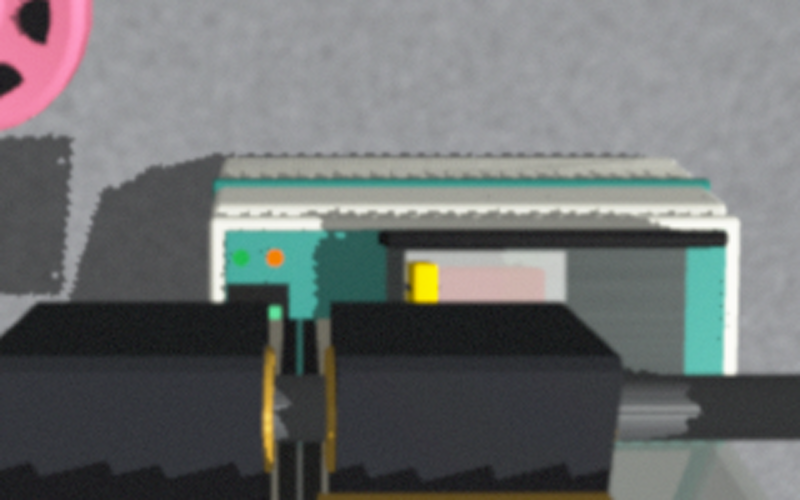

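{"api": "carry_out", "payload": {
  "series": [
    [[20,0,4,0,0,0],[40,0,8,0,0,0],[55,-1,12,0,0,0],[55,-1,12,0,0,0],[55,-1,12,0,0,0]]
  ]
}}

```text
clock: 4.25
tool_pos: [0.5428, -0.0122, 0.1007]
orientation: [0.1, 74.9, -14.0]
force: [0.0, -0.2, 0.6]
opening: 0.0004
```

```bash
python3 - <<'E'
from h import *
o=st()
print(delta(TM+RM@(PAN+RP@np.array([0,-.05,.023])),lean(15)))
s=snapshot("side");crop(s,225,120,385,240,5,"s4.png")
E
```

```text
t 4.25 tcp [ 0.5428 -0.0122  0.1007] panel [  0.3 -64.4  24.9] F [ 0.01 -0.19  0.62] Fpanel [ 0.34 -0.18  0.52] q [  25.     7.4  -45.9   21.5  -26.5 -147.5] op 0.0004
(array([ 1.9, 14.4,  0.1]), array([-0.09,  0.07, -0.  ]))
```

View pics/s4.png

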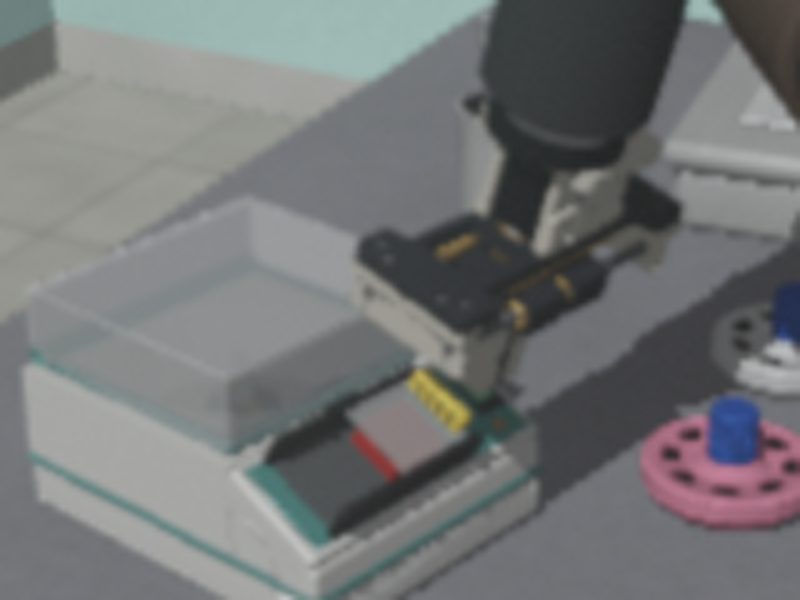

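{"api": "carry_out", "payload": {
  "series": [
    [[1,8,0,0,0,0],[1.5,16,0,0,0,0],[1.5,20,0,0,0,0],[1.5,20,0,0,0,0]]
  ]
}}

```text
clock: 4.8
tool_pos: [0.5481, 0.0073, 0.0985]
orientation: [-0.0, 75.0, -14.1]
force: [-0.3, -1.2, 0.9]
opening: 0.0004
```

{"api": "carry_out", "payload": {
  "series": [
    [[0,4,0,0,0,0],[0,8,0,0,0,0],[0,8,0,0,0,0]]
  ]
}}

```text
clock: 5.18
tool_pos: [0.55, 0.0149, 0.0984]
orientation: [-0.0, 75.0, -14.1]
force: [-0.2, -1.1, 0.6]
opening: 0.0005
```

```bash
python3 - <<'E'
from h import *
o=st()
s=snapshot("side");crop(s,275,150,355,210,10,"s5.png")
E
```

```text
t 5.175 tcp [0.55   0.0149 0.0984] panel [ -0.4 -36.4  22.7] F [-0.2  -1.14  0.57] Fpanel [ 0.34 -1.16  0.46] q [  27.7    8.4  -45.4   22.6  -26.7 -151.2] op 0.0005
```

View pics/s5.png

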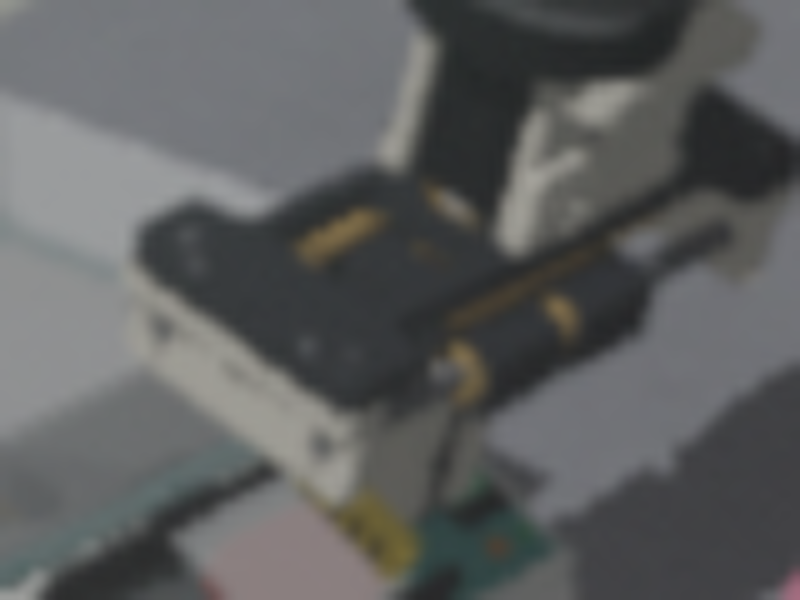

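{"api": "carry_out", "payload": {
  "series": [
    [[0,8,0,0,0,0],[0,14,0,0,0,0],[0,20,0,0,0,0],[0,20,0,0,0,0]]
  ]
}}

```text
clock: 5.72
tool_pos: [0.555, 0.0347, 0.0984]
orientation: [0.0, 75.0, -14.0]
force: [-0.0, -1.1, 0.6]
opening: 0.0001
```

```bash
python3 - <<'E'
from h import *
o=st()
s=snapshot("side");crop(s,255,150,355,225,8,"s6.png");w=snapshot("wrist");crop(w,200,100,520,300,2.5,"w6.png")
E
```

```text
t 5.725 tcp [0.555  0.0347 0.0984] panel [ -0.3 -16.   22.6] F [-0.01 -1.13  0.63] Fpanel [ 0.52 -1.09  0.43] q [  29.6    9.   -44.8   23.1  -27.1 -153.5] op 0.0001
```

View pics/s6.png

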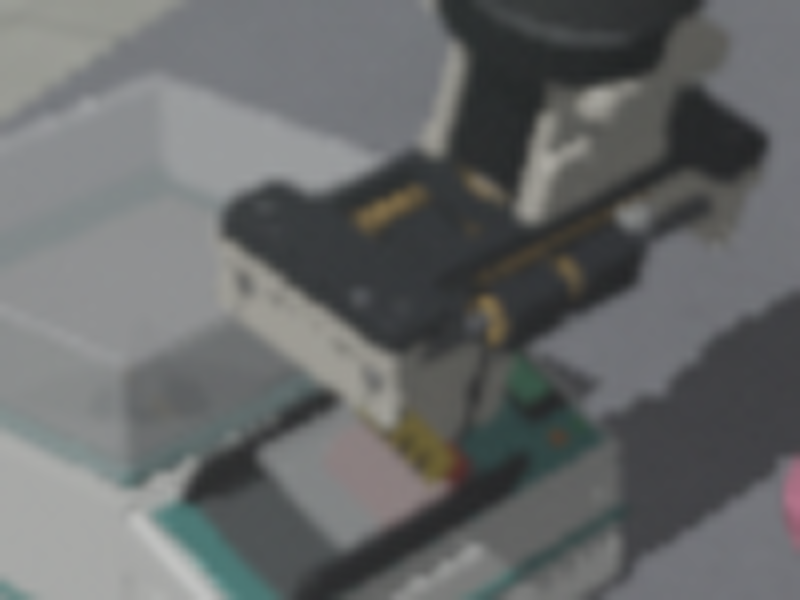

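View pics/w6.png

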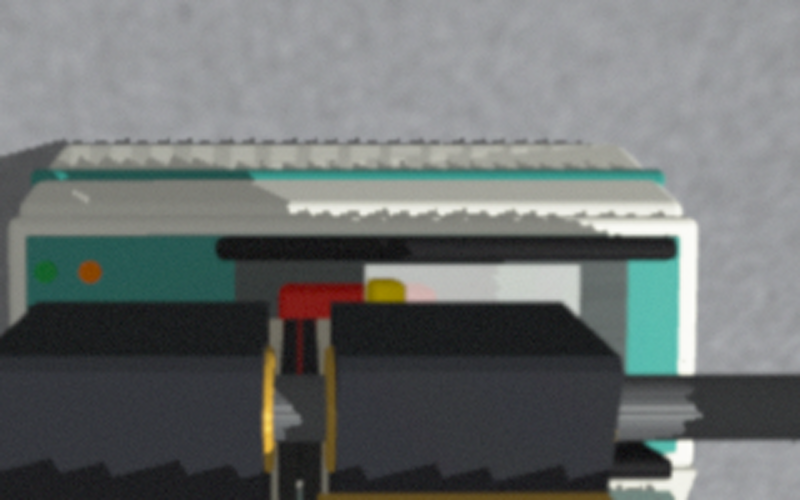

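Side and wrist views show the rib pushed along and red appearing at w6 (320,300). Now I'll work out where the rib is.

```bash
cat >> h.py <<'E'
def onpanel(s,p,h):
    e,v=ray(s,p);n=RM@RP[:,2];o=TM+RM@(PAN+RP[:,2]*h/1e3);return panel(e+v*(n@(o-e))/(n@v))
E
python3 - <<'E'
from h import *
w=snapshot("wrist")
for c in((365,290),(406,290)): print(onpanel(w,(200+c[0]/2.5,100+c[1]/2.5),35))
for c in((280,292),): print("btnL",onpanel(w,(200+c[0]/2.5,100+c[1]/2.5),12))
E
```

```text
[-18.5540621   -0.37749518  35.        ]
[-18.54144479   8.79211333  35.        ]
btnL [-15.88286096 -19.96020394  12.        ]
```

{"api": "carry_out", "payload": {
  "series": [
    [[0,6,0,0,0,0],[0,11,0,0,0,0],[0,14,0,0,0,0],[0,14,0,0,0,0],[0,14,0,0,0,0]]
  ]
}}

```text
clock: 6.5
tool_pos: [0.5583, 0.0478, 0.0985]
orientation: [0.0, 75.0, -14.1]
force: [-1.9, -2.5, -0.4]
opening: -0.0
```

```bash
python3 - <<'E'
from h import *
o=st()
w=snapshot("wrist");crop(w,200,100,520,300,2.5,"w7.png")
print((Rt(o).T@(RM@RP[:,2])).round(3))
E
```

```text
t 6.5 tcp [0.5583 0.0478 0.0985] panel [-0.3 -2.5 22.7] F [-1.93 -2.54 -0.4 ] Fpanel [-1.3  -2.93  0.24] q [  30.8    9.4  -44.3   23.4  -27.5 -154.9] op -0.0
[-0.974 -0.001 -0.225]
```

View pics/w7.png

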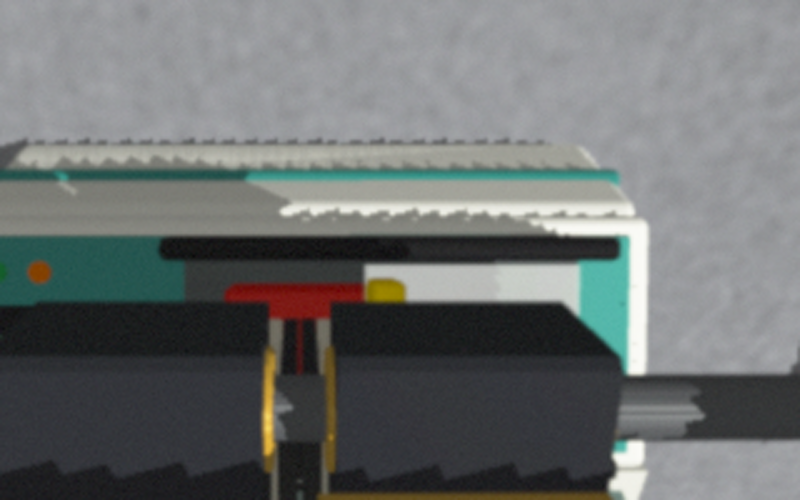

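{"api": "carry_out", "payload": {
  "series": [
    [[2,0.4,0.5,0,0,0],[4,0.4,0.9,0,0,0],[4,0.4,0.9,0,0,0]]
  ]
}}

```text
clock: 6.92
tool_pos: [0.5605, 0.0477, 0.0948]
orientation: [0.0, 75.0, -14.0]
force: [0.9, -1.8, 0.5]
opening: 0.0008
```

{"api": "carry_out", "payload": {
  "series": [
    [[1,0,0.2,0,0,0],[2,0,0.5,0,0,0],[2,0,0.5,0,0,0]]
  ]
}}

```text
clock: 7.3
tool_pos: [0.5612, 0.0474, 0.0931]
orientation: [0.0, 75.0, -14.1]
force: [-2.0, -1.1, 3.3]
opening: 0.0002
```

{"api": "carry_out", "payload": {
  "series": [
    [[1,0,0.2,0,0,0],[2,0,0.5,0,0,0],[2,0,0.5,0,0,0]]
  ]
}}

```text
clock: 7.68
tool_pos: [0.5622, 0.0472, 0.0912]
orientation: [0.0, 75.0, -14.1]
force: [-2.2, -1.7, 4.7]
opening: 0.0008
```

{"api": "carry_out", "payload": {
  "series": [
    [[1,0,0.2,0,0,0],[2,0,0.5,0,0,0],[2,0,0.5,0,0,0]]
  ]
}}

```text
clock: 8.05
tool_pos: [0.5631, 0.0468, 0.0894]
orientation: [-0.0, 75.0, -14.1]
force: [-3.7, -2.3, 4.3]
opening: 0.0006
```

```bash
python3 - <<'E'
from h import *
o=st()
E
```

```text
t 8.05 tcp [0.5631 0.0468 0.0894] panel [-0.2 -2.3 12.4] F [-3.72 -2.27  4.27] Fpanel [-0.7  -3.1   5.21] q [  30.2   10.6  -44.7   24.5  -25.9 -155.6] op 0.0006
```

{"api": "carry_out", "payload": {
  "series": [
    [[1,0,0.2,0,0,0],[1,0,0.2,0,0,0]]
  ]
}}

```text
clock: 8.3
tool_pos: [0.5636, 0.0466, 0.0886]
orientation: [-0.0, 75.0, -14.1]
force: [-3.3, -2.1, 5.9]
opening: 0.0007
```

{"api": "carry_out", "payload": {
  "series": [
    [[1,0,0.2,0,0,0],[1,0,0.2,0,0,0]]
  ]
}}

```text
clock: 8.55
tool_pos: [0.5639, 0.0463, 0.0878]
orientation: [-0.1, 75.0, -14.2]
force: [-3.8, -3.2, 7.9]
opening: 0.0002
```

```bash
python3 - <<'E'
from h import *
o=st()
s=snapshot("scene");crop(s,220,150,420,300,4,"c8.png")
E
```

```text
t 8.55 tcp [0.5639 0.0463 0.0878] panel [-0.2 -2.5 10.5] F [-3.82 -3.21  7.86] Fpanel [ 1.1  -4.04  8.32] q [  30.1   10.8  -44.8   24.7  -25.7 -155.7] op 0.0002
```

View pics/c8.png

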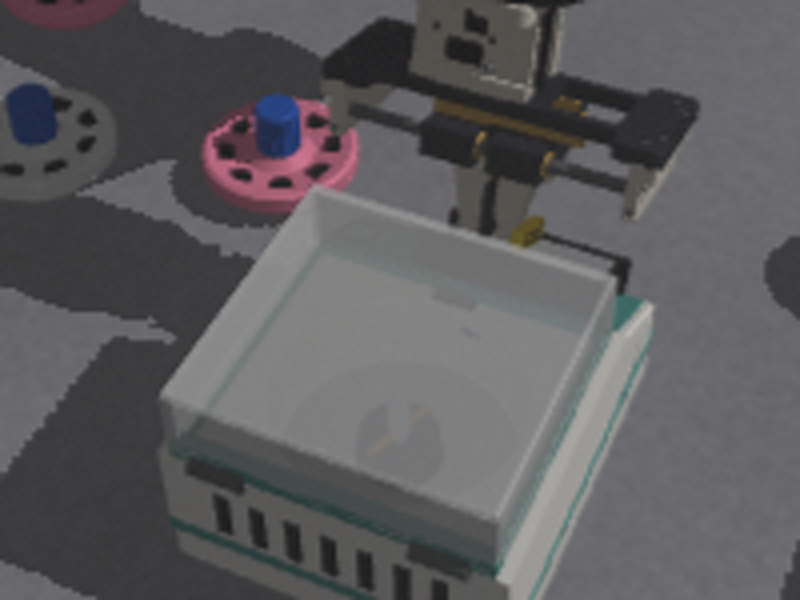

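{"api": "carry_out", "payload": {
  "series": [
    [[1,0,0.2,0,0,0],[1,0,0.2,0,0,0],[1,0,0.2,0,0,0]]
  ]
}}

```text
clock: 8.98
tool_pos: [0.5643, 0.0461, 0.0869]
orientation: [-0.1, 75.0, -14.2]
force: [-4.4, -4.3, 8.1]
opening: 0.0005
```

```bash
python3 - <<'E'
from h import *
o=st()
s=snapshot("scene");crop(s,220,150,420,300,2,"c9.png");st()
E
```

```text
t 8.975 tcp [0.5643 0.0461 0.0869] panel [-0.3 -2.7  9.5] F [-4.39 -4.35  8.08] Fpanel [ 0.96 -5.28  8.64] q [  30.    10.9  -44.8   24.8  -25.5 -155.8] op 0.0005
t 9.025 tcp [0.5643 0.0461 0.0869] panel [-0.2 -2.6  9.5] F [-4.66 -4.21  6.83] Fpanel [ 0.11 -5.21  7.67] q [  30.    10.9  -44.8   24.8  -25.5 -155.8] op 0.0001
```

View pics/c9.png

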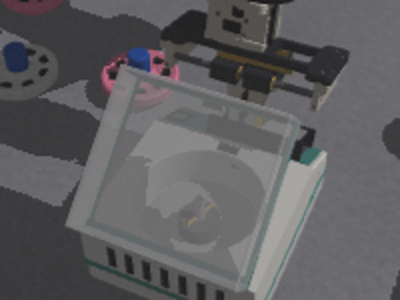

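The scene view shows the lid lifting. I'll hold the button in while it opens.

{"api": "carry_out", "payload": {
  "series": [
    [[0,0,0,0,0,0],[0,0,0,0,0,0],[0,0,0,0,0,0],[0,0,0,0,0,0],[0,0,0,0,0,0],[0,0,0,0,0,0]]
  ]
}}

```text
clock: 9.78
tool_pos: [0.5643, 0.0461, 0.0869]
orientation: [-0.1, 75.0, -14.2]
force: [-4.3, -4.6, 7.8]
opening: 0.0006
```

```bash
python3 - <<'E'
from h import *
st()
s=snapshot("scene");crop(s,200,100,420,300,2,"c10.png")
E
```

```text
t 9.775 tcp [0.5643 0.0461 0.0869] panel [-0.3 -2.6  9.5] F [-4.31 -4.6   7.82] Fpanel [ 0.96 -5.5   8.35] q [  30.    10.9  -44.8   24.8  -25.5 -155.8] op 0.0006
```

View pics/c10.png

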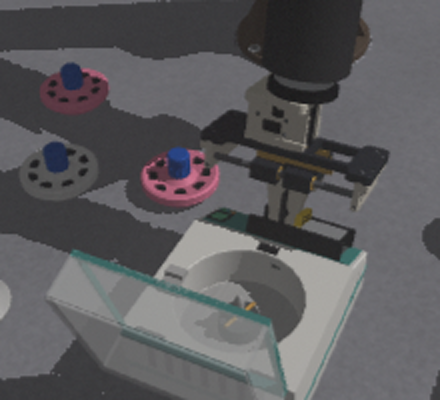

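{"api": "carry_out", "payload": {
  "series": [
    [[-20,0,-4,0,0,0],[-45,-2,-10,0,0,0],[-75,-6,-15,0,0,0],[-110,-20,-20,0,-3,0],[-130,-40,-20,0,-6,0]]
  ]
}}

```text
clock: 10.45
tool_pos: [0.5038, 0.0215, 0.2087]
orientation: [0.3, 68.8, -13.7]
force: [-0.5, -0.5, 0.7]
opening: 0.0002
```

```bash
python3 - <<'E'
from h import *
import pickle
st()
w=snapshot("wrist");cv2.imwrite("pics/w11.png",w["color"][:,:,::-1])
s=snapshot("scene");i=snapshot("side");pickle.dump((s,i,w),open("s11.pkl","wb"));crop(s,200,140,400,290,4,"c11.png");crop(i,215,120,415,250,4,"i11.png")
E
```

```text
t 10.45 tcp [0.5038 0.0215 0.2087] panel [ 10.4 -41.1 141.8] F [-0.51 -0.49  0.66] Fpanel [-0.02 -0.6   0.76] q [  35.6   -7.2  -47.4   26.1  -38.6 -158.6] op 0.0002
```

View pics/w11.png

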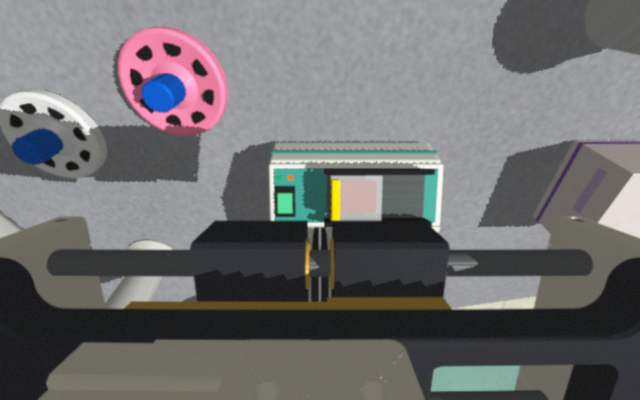

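View pics/c11.png

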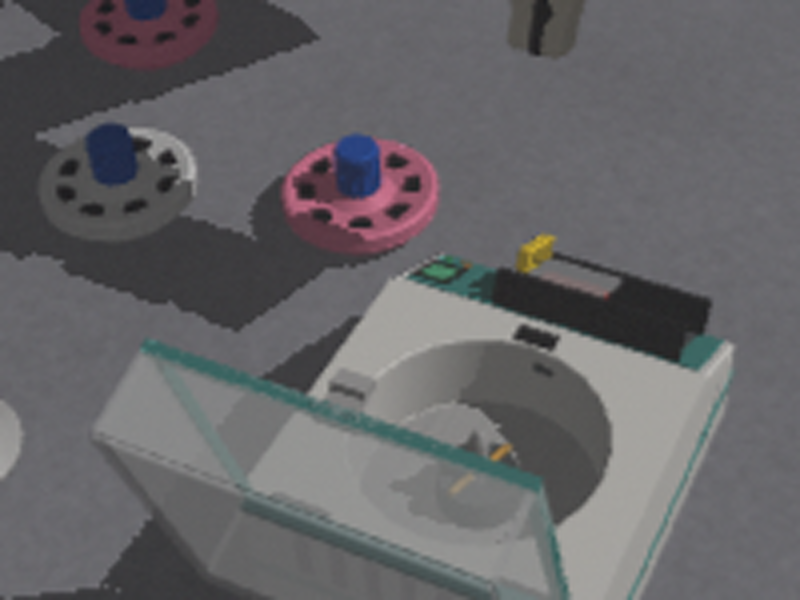

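View pics/i11.png

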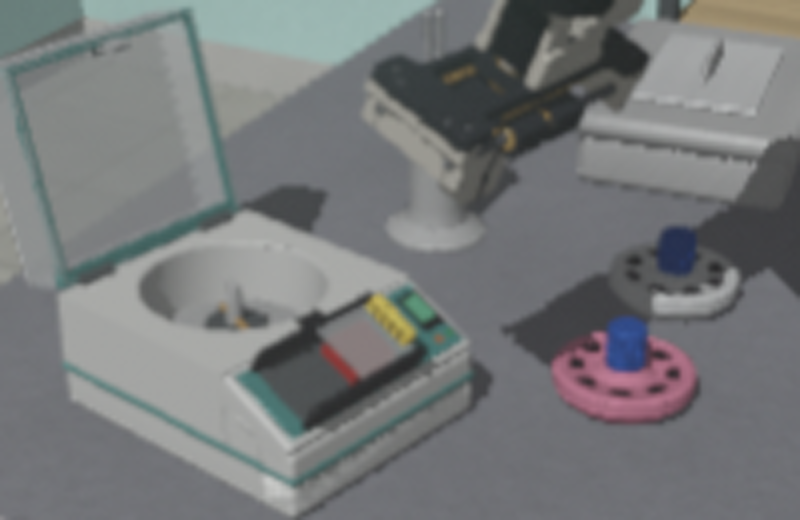

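```bash
python3 - <<'E'
from h import *
import pickle
s,i,w=pickle.load(open("s11.pkl","rb"))
C=lambda p,o:(p[0]/4-.375+o[0],p[1]/4-.375+o[1])
print("nominal",TM+RM@np.array([.033,0,.098]))
print("tip",tri(s,C((474,433),(200,140)),i,C((238,286),(215,120))),onz(s,C((474,433),(200,140)),.098),onz(i,C((238,286),(215,120)),.098))
a=onz(s,C((452,491),(200,140)),.067);b=onz(s,C((510,450),(200,140)),.067);print("pin",a,b,(a+b)/2,np.linalg.norm(a-b),np.degrees(np.arctan2(*(b-a)[[1,0]])))
# chamber rim at z .095 in scene: top, right, in side: ellipse
print("rim side L/R",onz(i,C((140,290),(215,120)),.095),onz(i,C((328,282),(215,120)),.095))
# hubs
print("pink hub",tri(s,C((357,144),(200,140)),i,C((629,326),(215,120))))
print("rotor hub",tri(s,C((110,133),(200,140)),i,C((679,234),(215,120))))
crop(s,290,230,350,275,12,"c11b.png");crop(i,245,175,305,215,12,"i11b.png")
# disc ellipse of rotor in s0
E
```

```text
nominal [0.68301976 0.01921658 0.098     ]
tip (array([0.68098414, 0.01379286, 0.09196328]), np.float64(0.0008685856788427984)) [0.68635015 0.01519833 0.098     ] [0.67491583 0.02284035 0.098     ]
pin [0.70136872 0.00578848 0.067     ] [0.66915226 0.03087732 0.067     ] [0.68526049 0.0183329  0.067     ] 0.04083318903590684 142.09002297818
rim side L/R [0.73683212 0.05619842 0.095     ] [ 0.62352198 -0.01791412  0.095     ]
pink hub (array([ 0.42426392, -0.11607246,  0.06154581]), np.float64(0.0007327022619765795))
rotor hub (array([ 0.44037788, -0.28448722,  0.06105868]), np.float64(0.00045894667029340694))
```

View pics/c11b.png

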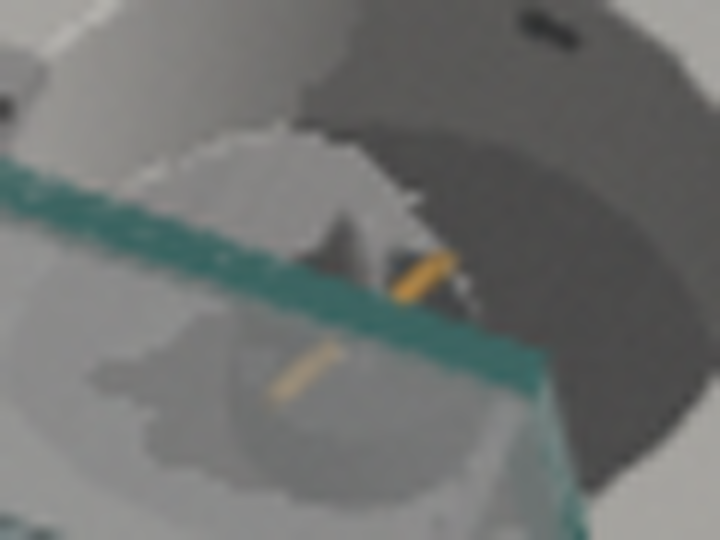

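View pics/i11b.png

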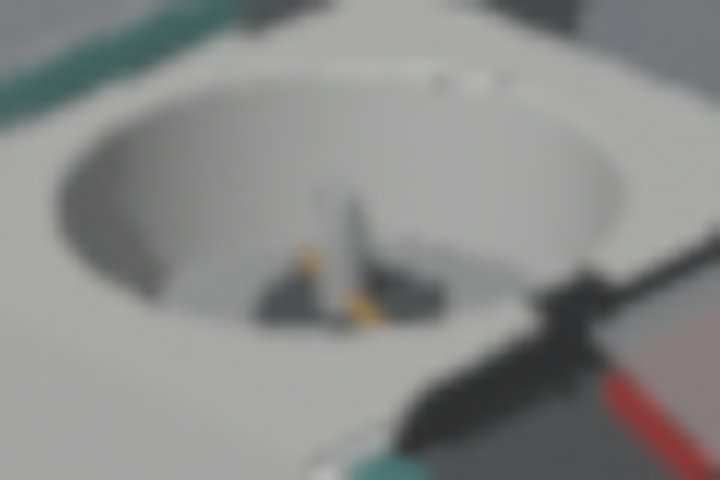

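```bash
python3 - <<'E'
from h import *
import pickle
s,i,w=pickle.load(open("s11.pkl","rb"))
C=lambda p,o:((p[0]+.5)/12-.5+o[0],(p[1]+.5)/12-.5+o[1])
print("pinmid sc",onz(s,C((363,327),(290,230)),.0675),"side",onz(i,C((339,287),(245,175)),.0675),tri(s,C((363,327),(290,230)),i,C((339,287),(245,175))))
print("tip side",onz(i,C((331,184),(245,175)),.098))
q=lambda p:(proj(s,p)[0]+.5-[290,230])*12
print("expected tip in scene crop",q([.683,.019,.098]),"base",q([.683,.019,.066]))
q=lambda p:(proj(i,p)[0]+.5-[245,175])*12
print("expected side",q([.683,.019,.098]),q([.683,.019,.067]))
E
```

```text
pinmid sc [0.68467613 0.01786024 0.0675    ] side [0.68525546 0.01508205 0.0675    ] (array([0.68453598, 0.01739351, 0.06825259]), np.float64(0.0015605427496865984))
tip side [0.6840143  0.01890971 0.098     ]
expected tip in scene crop [368.90563844 208.61572086] base [371.74859745 326.36694649]
expected side [334.91686722 185.57101933] [339.13523393 298.23552973]
```

```bash
python3 - <<'E'
from h import *
print(delta(np.array([.4403,-.2843,.13]),lean(0)))
E
```

```text
(array([  76.8, -311.3,  -15.5]), array([-0.07, 21.13, -0.13]))
```

{"api": "carry_out", "payload": {
  "hand": -0.36,
  "series": [
    [[0,-20,0,0,4,0],[5,-55,-2,0,8,0],[10,-95,-4,0,12,0],[20,-140,-6,0,16,0],[30,-185,-8,0,21,0],[40,-230,-10,0,21,0],[55,-270,-12,0,21,0],[70,-300,-14,0,21,0],[77,-311,-15.5,0,21,0],[77,-311,-15.5,0,21,0]]
  ]
}}

```text
clock: 11.85
tool_pos: [0.4403, -0.2843, 0.1284]
orientation: [169.4, 89.9, 155.2]
force: [-0.4, 0.8, -0.4]
opening: 0.0592
```

```bash
python3 - <<'E'
from h import *
st()
print(delta(np.array([.4403,-.2843,.0335]),lean(0)))
w=snapshot("wrist");cv2.imwrite("pics/w12.png",w["color"][:,:,::-1])
E
```

```text
t 11.85 tcp [ 0.4403 -0.2843  0.1284] panel [ -16.4 -353.3   65.2] F [-0.44  0.76 -0.42] Fpanel [-0.74  0.63 -0.08] q [-11.4  11.5 -25.9  -0.  -52.7 -92.7] op 0.0592
(array([94.9,  0. ,  0.1]), array([-0.17, -0.09, -0.02]))
```

View pics/w12.png

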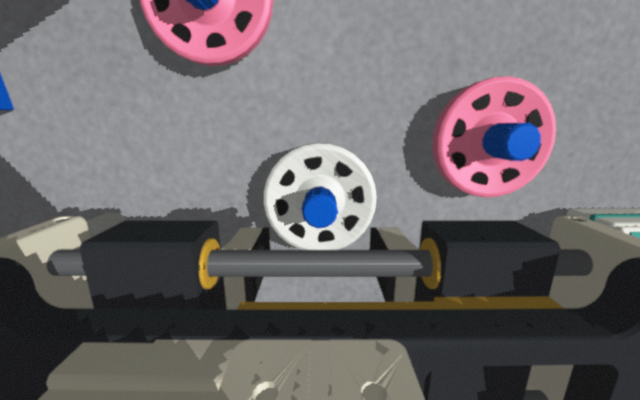

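The white rotor's hub at w12 (319,207) is centred between the jaws, with both pink ones clear. Going down to grip.

{"api": "carry_out", "payload": {
  "series": [
    [[30,0,0,0,0,0],[60,0,0,0,0,0],[85,0,0,0,0,0],[94.5,0,0,0,0,0],[94.5,0,0,0,0,0],[94.5,0,0,0,0,0]]
  ]
}}

```text
clock: 12.65
tool_pos: [0.4414, -0.2841, 0.0362]
orientation: [-0.8, 89.9, -14.9]
force: [0.5, 0.5, 1.1]
opening: 0.0598
```

{"api": "carry_out", "payload": {
  "hand": 1,
  "series": [
    [[0,0,0,0,0,0],[0,0,0,0,0,0],[0,0,0,0,0,0],[0,0,0,0,0,0],[0,0,0,0,0,0]]
  ]
}}

```text
clock: 13.28
tool_pos: [0.4404, -0.2843, 0.0353]
orientation: [-6.2, 90.0, -20.3]
force: [-0.6, 1.1, 3.3]
opening: 0.0294
```

```bash
python3 - <<'E'
from h import *
st()
E
```

```text
t 13.275 tcp [ 0.4404 -0.2843  0.0353] panel [ -60.1 -353.2  -17.1] F [-0.63  1.07  3.32] Fpanel [0.79 0.89 3.34] q [-11.4  18.5 -31.7   0.  -39.8 -92.7] op 0.0294
```

{"api": "carry_out", "payload": {
  "series": [
    [[-10,0,0,0,0,0],[-40,0,0,0,0,0],[-80,0,0,0,0,0],[-120,0,0,0,0,0],[-150,0,0,0,0,0],[-150,0,0,0,0,0]]
  ]
}}

```text
clock: 14.02
tool_pos: [0.4415, -0.2845, 0.1878]
orientation: [0.5, 89.7, -13.5]
force: [0.7, 0.5, -3.6]
opening: 0.029
```

```bash
python3 - <<'E'
from h import *
st()
print(delta(np.array([.6838,.0185,.175]),lean(0)))
s=snapshot("side");crop(s,300,80,460,200,5,"s14.png")
E
```

```text
t 14.025 tcp [ 0.4415 -0.2845  0.1878] panel [  12.5 -353.1  117. ] F [ 0.71  0.49 -3.57] Fpanel [-1.17  0.65 -3.42] q [-11.4   8.  -21.6   0.  -60.1 -92.7] op 0.029
(array([ 13.7, 352.8, 161.2]), array([-0.09,  0.3 , -0.  ]))
```

View pics/s14.png

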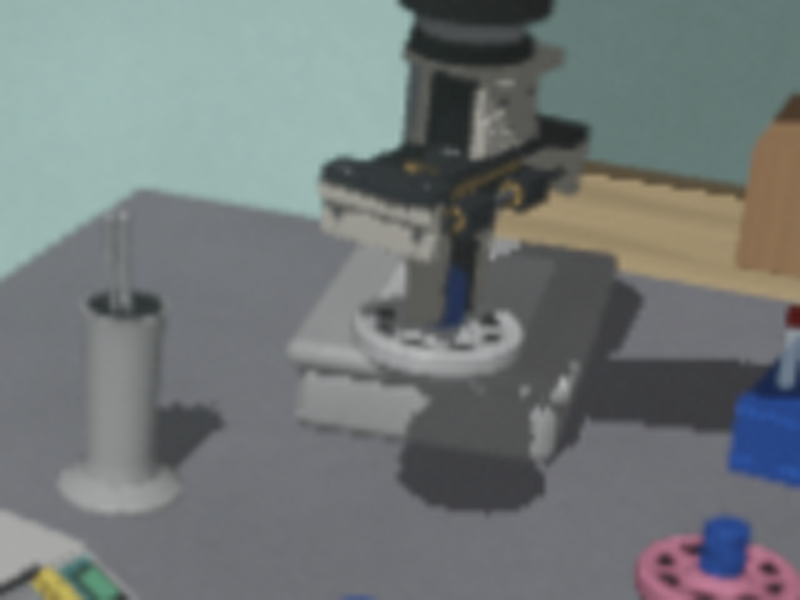

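The rotor is lifted and hangs level at s14 (440,335). I'll carry it over to the spindle.

{"api": "carry_out", "payload": {
  "series": [
    [[0,25,10,0,0,0],[0,65,25,0,0,0],[0,110,48,0,0,0],[0,155,70,0,0,0],[0,200,92,0,0,0],[0,245,114,0,0,0],[0,290,134,0,0,0],[0,325,150,0,0,0],[5,345,158,0,0.3,0],[10,353,161,0,0.3,0]]
  ]
}}

```text
clock: 15.32
tool_pos: [0.682, 0.0197, 0.1729]
orientation: [-171.4, 89.5, 174.6]
force: [-0.7, -0.5, -3.2]
opening: 0.0293
```

{"api": "carry_out", "payload": {
  "series": [
    [[0,0,0,0,0,0],[0,0,0,0,0,0],[0,0,0,0,0,0]]
  ]
}}

```text
clock: 15.7
tool_pos: [0.6822, 0.0182, 0.1758]
orientation: [174.8, 89.8, 160.6]
force: [-0.3, 0.1, -3.2]
opening: 0.0296
```

```bash
python3 - <<'E'
from h import *
import pickle
o=st()
print(delta(np.array([.6838,.0185,.14]),lean(0)),(Rt(o)).round(4).tolist())
s=snapshot("side");crop(s,215,100,375,220,5,"s15.png");c=snapshot("scene");crop(c,240,130,400,250,5,"c15.png");pickle.dump((c,s),open("s15.pkl","wb"))
E
```

```text
t 15.7 tcp [0.6822 0.0182 0.1758] panel [148.4  -1.2  31.2] F [-0.34  0.13 -3.16] Fpanel [-1.81  0.05 -2.62] q [  17.8   23.2   -2.    -0.2  -65.  -121.8] op 0.0296
(array([35.8,  0.7,  1.6]), array([-0.15, -0.24, -0.02])) [[-0.004, 0.2444, 0.9697], [0.0014, 0.9697, -0.2444], [-1.0, 0.0004, -0.0042]]
```

View pics/s15.png

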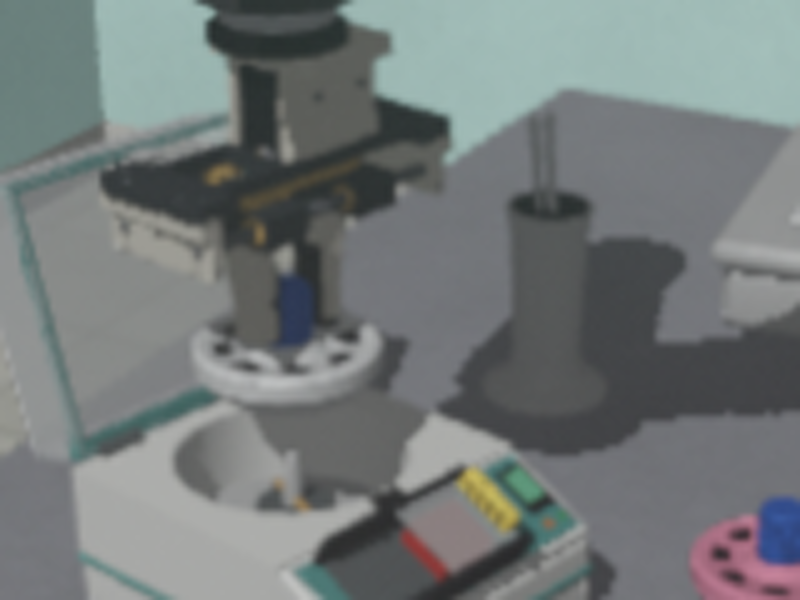

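View pics/c15.png

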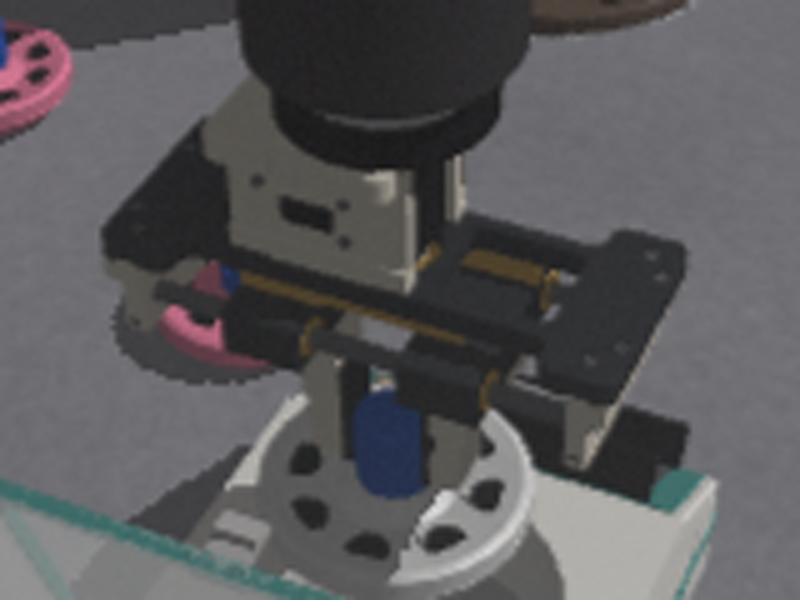

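{"api": "carry_out", "payload": {
  "series": [
    [[0,0.5,1.5,0,0,0],[15,0.5,1.5,0,0,0],[30,0.5,1.5,0,0,0],[38,0.5,1.5,0,0,0],[42,0.5,1.5,0,0,0],[42,0.5,1.5,0,0,0]]
  ]
}}

```text
clock: 16.55
tool_pos: [0.6838, 0.0192, 0.1329]
orientation: [-177.0, 89.7, 168.9]
force: [-0.1, -0.1, -2.9]
opening: 0.0296
```

{"api": "carry_out", "payload": {
  "series": [
    [[4,0,0,0,0,0],[7,0,0,0,0,0],[7,0,0,0,0,0]]
  ]
}}

```text
clock: 16.92
tool_pos: [0.6836, 0.0192, 0.126]
orientation: [-178.9, 89.7, 167.0]
force: [0.4, -0.4, -3.3]
opening: 0.0293
```

```bash
python3 - <<'E'
from h import *
o=st();print("foot",o["tool_pos"][2]-.0353,o["moment"])
E
```

```text
t 16.925 tcp [0.6836 0.0192 0.126 ] panel [ 1.261e+02  1.000e-01 -1.340e+01] F [ 0.36 -0.4  -3.33] Fpanel [-1.17 -0.3  -3.15] q [  17.8   25.6   -5.1   -0.2  -59.5 -121.8] op 0.0293
foot 0.09067716374040627 [-0.07135121 -0.03717385 -0.00386567]
```

{"api": "carry_out", "payload": {
  "series": [
    [[4,0,0,0,0,0],[8,0,0,0,0,0],[12,0,0,0,0,0],[15,0,0,0,0,0],[15,0,0,0,0,0]]
  ]
}}

```text
clock: 17.55
tool_pos: [0.6832, 0.019, 0.1106]
orientation: [-174.3, 89.7, 171.6]
force: [-1.5, -0.6, -3.1]
opening: 0.0293
```

{"api": "carry_out", "payload": {
  "series": [
    [[2,0,0,0,0,0],[4,0,0,0,0,0],[4,0,0,0,0,0]]
  ]
}}

```text
clock: 17.92
tool_pos: [0.6833, 0.019, 0.107]
orientation: [-175.8, 89.7, 170.1]
force: [-3.3, -2.5, -3.5]
opening: 0.0294
```

{"api": "carry_out", "payload": {
  "series": [
    [[1,0,0,0,0,0],[2,0,0,0,0,0],[2,0,0,0,0,0]]
  ]
}}

```text
clock: 18.3
tool_pos: [0.6834, 0.019, 0.1051]
orientation: [-176.0, 89.7, 169.9]
force: [-4.2, -3.5, -0.2]
opening: 0.0294
```

```bash
python3 - <<'E'
from h import *
o=st();print("foot",o["tool_pos"][2]-.0353,o["moment"])
E
```

```text
t 18.3 tcp [0.6834 0.019  0.1051] panel [ 1.162e+02 -1.000e-01 -3.170e+01] F [-4.16 -3.5  -0.22] Fpanel [-2.92 -4.41  1.3 ] q [  17.8   26.7   -6.4   -0.2  -57.2 -121.8] op 0.0294
foot 0.06982378167654583 [-1.33614975e+00  1.53752973e+00 -8.62787185e-04]
```

{"api": "carry_out", "payload": {
  "series": [
    [[0,-0.8,-0.6,0,0,0],[0.5,-0.8,-0.6,0,0,0],[0.5,-0.8,-0.6,0,0,0]]
  ]
}}

```text
clock: 18.68
tool_pos: [0.6832, 0.0189, 0.1047]
orientation: [173.5, 89.8, 159.4]
force: [-1.5, -1.5, -2.2]
opening: 0.0292
```

```bash
python3 - <<'E'
from h import *
o=st();print("foot",o["tool_pos"][2]-.0353,o["moment"])
E
```

```text
t 18.675 tcp [0.6832 0.0189 0.1047] panel [115.8  -0.3 -32. ] F [-1.5  -1.49 -2.25] Fpanel [-2.02 -1.81 -1.47] q [  17.8   26.6   -6.5   -0.2  -57.1 -121.8] op 0.0292
foot 0.06942354658542713 [-0.45518022  0.68305617  0.01246951]
```

{"api": "carry_out", "payload": {
  "series": [
    [[0.5,-0.3,-0.4,0,0,0],[1,-0.3,-0.4,0,0,0],[1,-0.3,-0.4,0,0,0]]
  ]
}}

```text
clock: 19.05
tool_pos: [0.6832, 0.0187, 0.1043]
orientation: [166.6, 89.8, 152.5]
force: [-0.6, 1.0, 1.9]
opening: 0.0294
```

{"api": "carry_out", "payload": {
  "series": [
    [[1,0,0,0,0,0],[1,0,0,0,0,0]]
  ]
}}

```text
clock: 19.3
tool_pos: [0.6834, 0.0186, 0.104]
orientation: [161.2, 89.8, 147.1]
force: [-1.2, -0.1, 6.4]
opening: 0.0293
```

```bash
python3 - <<'E'
from h import *
o=st();print("foot",o["tool_pos"][2]-.0353,o["moment"])
E
```

```text
t 19.3 tcp [0.6834 0.0186 0.104 ] panel [115.6  -0.5 -32.8] F [-1.19 -0.07  6.41] Fpanel [ 2.   -0.36  6.19] q [ 1.780e+01  2.660e+01 -6.600e+00 -1.000e-01 -5.680e+01 -1.218e+02] op 0.0293
foot 0.06865105688648826 [0.27467883 0.44832709 0.00100062]
```

{"api": "carry_out", "payload": {
  "series": [
    [[-0.5,0,0,2,0,0],[-0.5,0,0,4,0,0],[-0.5,0,0,6,0,0]]
  ]
}}

```text
clock: 19.68
tool_pos: [0.6833, 0.0187, 0.1043]
orientation: [168.9, 89.8, 148.7]
force: [-1.6, 1.2, 7.9]
opening: 0.0292
```

{"api": "carry_out", "payload": {
  "series": [
    [[0,0,0,3,0,0],[0,0,0,6,0,0],[0,0,0,6,0,0]]
  ]
}}

```text
clock: 20.05
tool_pos: [0.6833, 0.0188, 0.1042]
orientation: [172.5, 89.8, 146.3]
force: [-0.1, 1.1, 6.1]
opening: 0.0295
```

{"api": "carry_out", "payload": {
  "series": [
    [[0,0,0,3,0,0],[0,0,0,6,0,0],[0,0,0,6,0,0]]
  ]
}}

```text
clock: 20.42
tool_pos: [0.6823, 0.0184, 0.1031]
orientation: [-161.8, 89.7, 166.1]
force: [0.2, -0.3, 1.1]
opening: 0.0293
```

```bash
python3 - <<'E'
from h import *
o=st();print("foot",o["tool_pos"][2]-.0353,o["moment"])
E
```

```text
t 20.425 tcp [0.6823 0.0184 0.1031] panel [114.4  -1.  -33.1] F [ 0.19 -0.31  1.07] Fpanel [ 0.73 -0.25  0.83] q [  17.8   26.7   -6.7   -0.2  -56.9 -139.8] op 0.0293
foot 0.06777228421921748 [-0.09021479  0.20440831 -0.10830813]
```

{"api": "carry_out", "payload": {
  "series": [
    [[0.7,0,0,0,0,0],[1.5,0,0,0,0,0],[1.5,0,0,0,0,0]]
  ]
}}

```text
clock: 20.8
tool_pos: [0.6825, 0.018, 0.1025]
orientation: [-157.0, 89.8, 171.0]
force: [-2.6, -1.1, 6.4]
opening: 0.0296
```

```bash
python3 - <<'E'
from h import *
o=st();print("foot",o["tool_pos"][2]-.0353,o["moment"])
E
```

```text
t 20.8 tcp [0.6825 0.018  0.1025] panel [114.4  -1.3 -33.7] F [-2.57 -1.13  6.42] Fpanel [ 1.05 -1.71  6.71] q [ 1.780e+01  2.670e+01 -6.700e+00 -1.000e-01 -5.680e+01 -1.397e+02] op 0.0296
foot 0.06722648963533526 [-0.52460595  0.92917575 -0.21512498]
```

{"api": "carry_out", "payload": {
  "series": [
    [[0,0,0,1.5,0,0],[0,0,0,3,0,0],[0,0,0,3,0,0]]
  ]
}}

```text
clock: 21.18
tool_pos: [0.6823, 0.0183, 0.1012]
orientation: [-158.3, 89.7, 166.6]
force: [0.3, -0.9, -0.1]
opening: 0.0294
```

```bash
python3 - <<'E'
from h import *
o=st();print("foot",o["tool_pos"][2]-.0353,o["moment"])
E
```

```text
t 21.175 tcp [0.6823 0.0183 0.1012] panel [113.5  -1.  -34.8] F [ 0.31 -0.86 -0.12] Fpanel [ 0.4  -0.76 -0.35] q [  17.8   26.8   -6.8   -0.2  -56.7 -142.8] op 0.0294
foot 0.06590691012373853 [-0.20424707 -0.19623577 -0.09342884]
```

{"api": "carry_out", "payload": {
  "series": [
    [[0.7,0,0,1,0,0],[1.5,0,0,2,0,0],[1.5,0,0,2,0,0]]
  ]
}}

```text
clock: 21.55
tool_pos: [0.682, 0.0185, 0.0996]
orientation: [-154.6, 89.7, 168.3]
force: [-0.3, -0.1, -3.3]
opening: 0.0291
```

```bash
python3 - <<'E'
from h import *
o=st();print("foot",o["tool_pos"][2]-.0353,o["moment"])
E
```

```text
t 21.55 tcp [0.682  0.0185 0.0996] panel [112.5  -1.  -36. ] F [-0.32 -0.12 -3.26] Fpanel [-1.78 -0.2  -2.74] q [  17.8   26.9   -6.9   -0.2  -56.6 -144.8] op 0.0291
foot 0.06432744576793181 [ 0.04140674 -0.07261599 -0.02096642]
```

{"api": "carry_out", "payload": {
  "series": [
    [[0.5,0,0,0,0,0],[1,0,0,0,0,0],[1,0,0,0,0,0]]
  ]
}}

```text
clock: 21.92
tool_pos: [0.6823, 0.0184, 0.0995]
orientation: [-157.1, 89.7, 165.8]
force: [-2.6, 0.9, -0.0]
opening: 0.0291
```

{"api": "carry_out", "payload": {
  "series": [
    [[0.5,0,0,0,0,0],[0.5,0,0,0,0,0],[0.5,0,0,0,0,0]]
  ]
}}

```text
clock: 22.3
tool_pos: [0.6824, 0.0183, 0.0994]
orientation: [-157.1, 89.7, 165.8]
force: [-3.6, 0.9, 6.5]
opening: 0.0293
```

```bash
python3 - <<'E'
from h import *
o=st();print("foot",o["tool_pos"][2]-.0353,o["moment"])
E
```

```text
t 22.3 tcp [0.6824 0.0183 0.0994] panel [112.7  -1.  -36.4] F [-3.59  0.93  6.49] Fpanel [-0.23  0.04  7.47] q [  17.8   26.9   -6.9   -0.2  -56.5 -144.8] op 0.0293
foot 0.06405065156001571 [0.15538251 1.52613705 0.01222907]
```

Seated: the foot reads 64.1 mm and the force rises against a hard stop. I'll ease off and let go.

{"api": "carry_out", "payload": {
  "series": [
    [[-1,0,0,0,0,0],[-1,0,0,0,0,0]]
  ]
}}

```text
clock: 22.55
tool_pos: [0.6826, 0.0184, 0.0995]
orientation: [-158.9, 89.7, 164.0]
force: [-0.9, 0.1, -1.1]
opening: 0.0294
```

{"api": "carry_out", "payload": {
  "hand": -0.2,
  "series": [
    [[0,0,0,0,0,0],[0,0,0,0,0,0],[0,0,0,0,0,0],[0,0,0,0,0,0]]
  ]
}}

```text
clock: 23.05
tool_pos: [0.6825, 0.0184, 0.0998]
orientation: [-158.3, 89.7, 164.6]
force: [-0.3, 0.1, 0.0]
opening: 0.0524
```

{"api": "carry_out", "payload": {
  "series": [
    [[-15,0,0,0,0,0],[-35,0,0,0,0,0],[-65,0,0,0,0,0],[-100,0,0,0,0,0],[-130,0,-20,0,0,0],[-150,0,-60,0,0,0],[-160,0,-110,0,0,0],[-160,0,-160,0,0,0],[-160,0,-170,0,0,0]]
  ]
}}

```text
clock: 24.18
tool_pos: [0.546, 0.122, 0.2626]
orientation: [164.2, 89.8, 127.2]
force: [-0.4, 0.0, 1.2]
opening: 0.0524
```

```bash
python3 - <<'E'
from h import *
import pickle
st()
s=snapshot("side");crop(s,215,100,375,220,5,"s17.png");c=snapshot("scene");crop(c,220,140,400,275,4,"c17.png");w=snapshot("wrist");cv2.imwrite("pics/w17.png",w["color"][:,:,::-1]);cv2.imwrite("pics/c17f.png",c["color"][:,:,::-1])
pickle.dump((c,s),open("s17.pkl","wb"))
E
```

```text
t 24.175 tcp [0.546  0.122  0.2626] panel [ 50.3  66.6 181.7] F [-0.43  0.03  1.15] Fpanel [ 0.17 -0.07  1.21] q [  32.5    8.5  -10.7   -0.2  -70.8 -159.4] op 0.0524
```

View pics/s17.png

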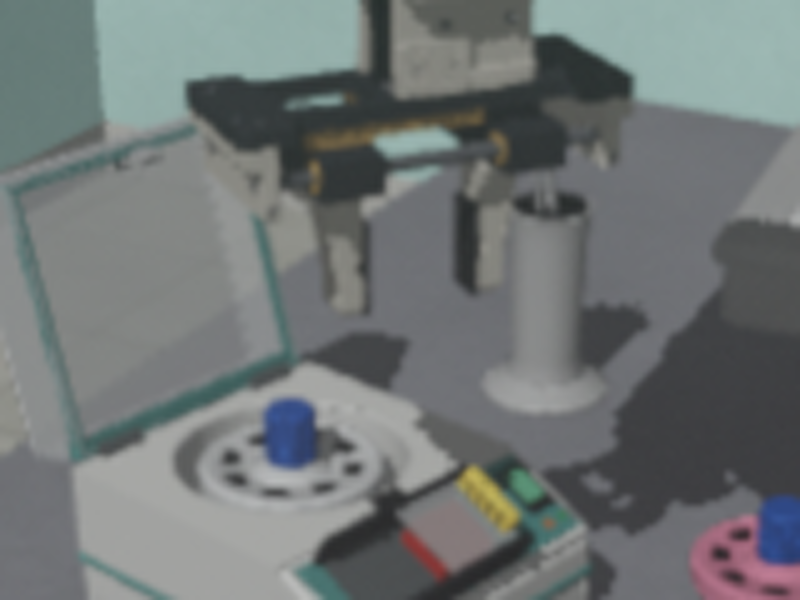

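View pics/c17.png

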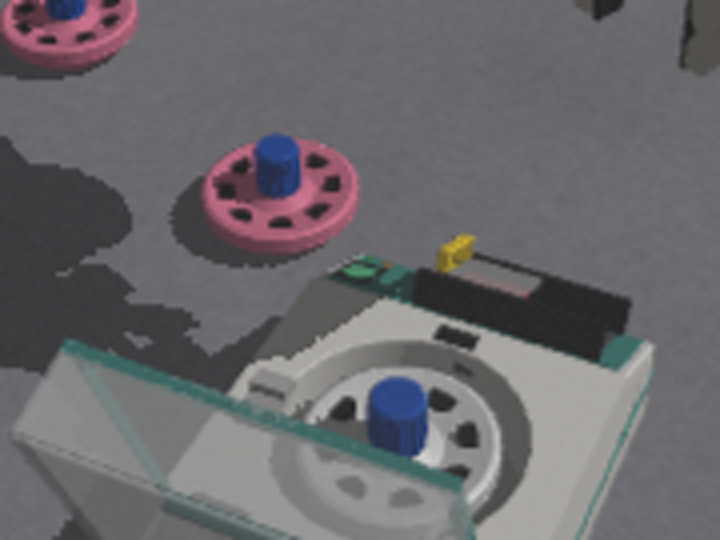

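View pics/c17f.png

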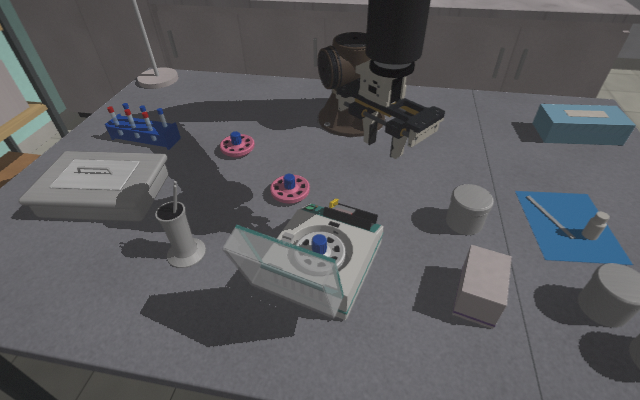

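```bash
python3 - <<'E'
from h import *
import pickle
c,s=pickle.load(open("s17.pkl","rb"))
a=((398+.5)/4-.5+220,(392+.5)/4-.5+140);b=((290+.5)/5-.5+215,(410+.5)/5-.5+100)
print(tri(c,a,s,b),onz(c,a,.126),onz(s,b,.126))
s0,i0=pickle.load(open("s0.pkl","rb"))
for n,x,y,bx in(("scene",c,s0,(430,180,640,330)),("jar",c,s0,(155,175,215,270))):
    x0,y0,x1,y1=bx;d=np.abs(x["color"].astype(int)-y["color"].astype(int)).max(2)[y0:y1,x0:x1];print(n,(d>40).sum())
E
```

```text
(array([0.68206346, 0.01719589, 0.12473454]), np.float64(0.0008527371931396559)) [0.68273456 0.01710633 0.126     ] [0.68067138 0.02002739 0.126     ]
scene 0
jar 1246
```

```bash
python3 - <<'E'
from h import *
import pickle
c,s=pickle.load(open("s17.pkl","rb"));s0,i0=pickle.load(open("s0.pkl","rb"))
for n,x,y,b in(("jar sc",c,s0,(158,180,208,266)),("can",c,s0,(445,183,495,236)),("carton",c,s0,(455,245,512,325)),("carton side",s,i0,(170,240,235,298))):
    x0,y0,x1,y1=b;f=lambda m:cv2.Canny(cv2.cvtColor(m["color"],cv2.COLOR_RGB2GRAY),40,120).astype(np.float32)
    r=cv2.matchTemplate(f(x)[y0-6:y1+6,x0-6:x1+6],f(y)[y0:y1,x0:x1],cv2.TM_CCOEFF_NORMED);k=np.unravel_index(r.argmax(),r.shape);print(n,k[1]-6,k[0]-6,r.max())
E
```

```text
jar sc 0 0 0.7559229
can 0 0 0.8786997
carton 0 0 0.95229244
carton side 0 0 0.98464954
```

The bystanders show zero pixel shift. The hub top triangulates to 124.7 mm, where 126 mm is fully home and 131 mm would be resting on the pin. I'm handing the job in.

```bash
python3 -c "
from plant import *
print(close_job())"
```

```text
the job is handed in; nothing more can be done
None
```

The centrifuge is open and its rotor is fitted, fully home on the collar and released. The job is handed in at about 24 s of the 58 s allowed.

- **Lid:** I slid the guard aside with the fingers shut and held it there while pressing the button in 1–2 mm steps until the lid sprang fully open. The sensor read about 8 N during the press, more than the 2.5 N the button itself should need. I put the extra down to friction on the rib and the tilted tool, but did not check that. The guard was pushed to about 2 mm short of its stop and slid back shut when I backed off.
- **Rotor:** I gripped the aluminium rotor by its hub and lowered it over the spindle. It landed on the drive pin 5 mm high, so I turned it about 23 degrees until it dropped. The foot then read 64.1 mm against a firm stop; the collar is at 64 mm.
- **Last checks:** The released hub's top measured 124.7 mm from two views; fully home should read 126 mm, and resting on the pin would be 131 mm. The canister, carton and forceps jar showed no shift in the pictures. The raw image difference around the jar was not zero; I took that as the arm's shadow, because its outline matched in the same place. Both pink look-alikes were left alone, and the arm ended clear of everything.

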